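Set up a shaft on V-blocks for a run-out check

TASK

Set the turned shaft up for a run-out check in the middle of the black granite plate: stand the matched pair of small V-blocks on it in line, one to the left and one to the right, then lay the shaft in their grooves with its threaded end to the robot's left and one block under the middle of each thin journal, the thick body between them. Last, stand the dial indicator behind the shaft, on the side away from the robot, facing the robot, with its plunger tip right over the middle of the thick body. Set everything down gently without dropping it, and leave the large V-block, the screw jack and the bushing where they are.

Things in the scene. Friction and masses are not known exactly. Their poses are not given: they have to be found in the camera images.
- plate_top (a point): Black granite surface plate, fixed: 220 mm front to back (its x) by 300 mm left to right (its y), its top 50 mm above the bench. This point is the centre of the top face; x points away from the robot, y to the robot's left, z up; turned at most 6 degrees.
- vblock_1_mid (a point): One of the matched pair of small bright steel V-blocks (free, 0.35 kg): 44 mm wide (x), 32 long (y), 46 high. A 90 degree V groove, 32 mm wide and 16 deep, runs along y in the top. This point is its centre, 23 mm above its foot; z up. Starts on the bench; grip across the width. A 20 mm journal in the groove has its axis 44 mm above the block's foot.
- vblock_2_mid (a point): The other of the matched pair, the same in every way as vblock_1 and interchangeable with it.
- shaft_mid (a point): Turned steel shaft (free, 0.7 kg) lying in the cradle, 206 mm long along its y, which points to the threaded end. Thick body 36 mm in diameter, 44 long in the middle; each side of it a plain journal 20 mm in diameter, 68 long (mid-journal y = 56 and -56 mm); beyond the +y one a 13 mm thread, 26 long. This point: on the axis, middle of the body, where to grip. x and z turn as it rolls.
- stand_grip (a point): Dial indicator stand (free, 0.75 kg): grey base 46 x 40 mm (x, y), 42 high; from its middle a column 12 mm in diameter rises to 182 mm. This point: on the column, 158 mm above the foot, where to grip it. z up. Dial (40 mm across) faces -x, 54 to 71 mm to the -x side, 88 to 128 up; plunger tip below it 62 mm to the -x side of the column, 67 up: clears the shaft in the V-blocks by 5 mm.
- cradle: Wooden cradle for the shaft, fixed to the bench: 62 mm (its x) by 165 mm (its y), origin at the centre of its underside. Two notched cheeks, 46 mm high and 18 mm thick, centred at y = 58 and -58 mm, hold the shaft's journals with the axis 45 mm above the bench; between them the board is 14 mm high.
- big_vblock_mid (a point): Larger single V-block in dark steel, not wanted: 64 mm (x) by 60 mm (y, along its groove), 60 mm high, 1.2 kg, free on the bench. This point is its centre, 30 mm up.
- screw_jack_mid (a point): Small screw jack, not wanted: round, 48 mm across its foot, 57 mm high, free on the bench. This point is on its axis, 28 mm up.
- bushing_mid (a point): Hollow flanged aluminium bushing, not wanted: 76 mm across the flange at its foot, 64 mm above it, 62 mm high, free on the bench. This point is on its axis, 31 mm up.
Mind the look-alikes: they are no part of the job. What is shaped like the part that bears vblock_2_mid but blue is not meant.

How it is judged:
By the outcome, as a careful person would: the job done as asked, in the order asked, and still so for the second after the job is handed in, with the robot touching nothing.
It also fails if it takes over 102 s, if anything falls off the work surface, if the arm or the gripper's body presses on something with over 40 N, if the wrist force passes 120 N, or if a joint passes its speed limit or range.

ROBOT

A 7-joint arm with a two-finger parallel gripper is mounted at the origin on the work surface. World frame = base frame: x ahead of the robot, y to its left, z up, the work surface at z = 0. Lengths are in m, angles in rad, forces in N, time in s.
With the tool pointing down it reaches from about 0.425 to 0.875 m from the base axis. Payload 4.7 kg.
Tool frame: the origin (TCP) lies on the centre line of the jaws, within the pads' length; the fingertips stand ahead of it and the grasp point (between the pads) lies 8 mm behind it (ctrl.finger_overhang is the x of the fingertips in the tool frame, in m); x points along the fingers, z is the direction in which the jaws open and shut, and the axes are right-handed (so a half turn about x gives the same grasp; the last joint's range is limited). The gripper opens to 87 mm and grips with 3 to 60 N. Pads are 19 mm wide; open, the fingers measure 117 mm over their backs; the gripper's body (75 mm by 190 mm) begins 51 mm behind the grasp point.
Start: joints at [-1.259, 0.321, -0.07, 1.45, 0.023, 1.371, -0.057], TCP at [0.191, 0.621, 0.196] pointing down, gripper open.
Joint ranges: [-2.86, 2.86], [-0.3, 2.09], [-1.38, 1.24], [0.06, 2.45], [-1.56, 4.7], [0.09, 2.05], [-2.69, 2.69]. Speed limits (rad/s): [2.57, 2.57, 3.14, 3.14, 3.14, 3.14, 3.14].

INTERFACE

Orientations are given as a rotation vector (axis times angle).
In Python, from bench import readout, viewer, job, nets, ctrl gives the robot as it stands.
- The arm moves only by the shell command python3 -m creep 'ROWS' [FORCE]. ROWS is JSON, a list of rows, each an object with "linear": the shift along the tool's x, y, z in m, a list of three; "twist": the turn, a rotation vector about the tool's x, y, z in degrees, a list of three; "fingers": the gripper's target within -1 to 1 (shut at 1, half-way at 0, fully open at -1). A call has 1 to 8 rows; each row is the pose to reach, as a shift and turn from the pose commanded when the call began, along the tool's axes at that moment; what a row does not reach only later rows make up. A row lasts 1/12 s, in which the tool goes at most 41.7 mm and 7.16 degrees, less where a joint would pass 70% of its speed; a pose out of reach is approached as far as the arm can. A call with a gripper value outside its range is refused whole. The fingers move at their own pace and stop on an object; FORCE is the grip in N (left out, the last holds). Time passes only in rows, so rows that repeat a pose let the fingers close. It gives the time, the measured TCP pose, the force and the opening at its end, in the units of the state.
- readout.get_state(): the state, without advancing time (a new reading comes with each control period).
- viewer.get_image(name): name is "scene" or "top" or "wrist"; returns (picture, depth): 384x512x3 uint8, red, green, blue; 384x512 float32, m along the optical axis (not along the pixel's ray), 0 where there is no reading.
- viewer.camera_params(name): a dict with "K" (3x3 intrinsics, pixels), "k1" (the pictures are not rectified: a ray, as slopes to the right and down, at radius r is drawn at 1 + k1 r^2 times it, then the intrinsics apply), "cam_to_world" (4x4, takes a point from camera to world coordinates). Camera axes: x right, y down, z forward; pixel columns grow to the right and rows downward; lengths in m; the calibration is good to about 2 mm. A picture is of the moment at which its call begins: read the wrist's pose just before it. camera_params takes no time and is no camera call; for the wrist camera it gives the pose at the moment of the call.
- job.close_job(): hands the job in, once; it reports no verdict.
Trained networks look in the newest picture that a camera, given by its name, has taken for a name from the list of things; names that differ only in an ending like _2 or _b are one class to them, and where a whole thing is asked for, a point or a joint stands for the part that bears it (a point fixed in the world has none). Each returns a list of dicts, best first, with "conf" (0 to 1); they miss things now and then, are a little off and sometimes report something else, mostly with a low value. They report only what shows in the picture. A call takes as long as a camera call. They do not tell look-alikes from the thing itself.
- nets.boxes_of(camera, label): "centre" ([x, y, z] in m, in world coordinates, good to about 4 mm: the middle of the surface that is visible of it).
- nets.place_of(camera, label): "centre" ([x, y, z] in m, in world coordinates, good to about 4 mm: a listed point, or the origin of a listed thing).
The state is a dict: "time": time; "joint_positions": joint angles; "qd": joint speeds; "joint_torque": joint torques, N m; "position": TCP position; "tool_rot": TCP orientation; "ft_force": force on the tool from outside, world axes, zero at the start; "torque": the same for the moment, N m; "grip_width": opening from 0.0 (shut) to 1.0 (fully open).
Only numpy, scipy, OpenCV 4.12 (cv2) and the standard library are available. Lean on these libraries where they do the work, as an engineer would, in place of code of your own. Each camera call takes 0.05 s, during which the arm holds its last target.

## Working session

There is one attempt and no reset: what is moved stays moved. The work goes in short steps, Python scripts to look and compute and a shell command to move; the robot and the scene stay as the last step left them, time stands still between calls to the robot, and variables do not carry over. Pictures are saved under pics/ and viewed, and the job is handed in when it is done.

```bash
ls; mkdir -p pics
python3 - <<'E'
from bench import readout, viewer, nets, ctrl
import cv2
s=readout.get_state()
print(s['time'],s['position'],s['tool_rot'],s['grip_width'],ctrl.finger_overhang)
for c in ['scene','top','wrist']:
    im,d=viewer.get_image(c); cv2.imwrite(f'pics/{c}0.png',im[:,:,::-1])
    p=viewer.camera_params(c); print(c,p['K'],p['k1'],p['cam_to_world'])
E
```

```text
pics
0.0 [0.19057971 0.62081045 0.19476148] [-0.98831678  1.33697112  0.98632404] 0.9984455266315188 0.011
scene [[424.72559901   0.         254.72467405]
 [  0.         424.72559901 192.58136304]
 [  0.           0.           1.        ]] -0.10145959115725628 [[ 0.63087175  0.52460452 -0.57165631  1.14704457]
 [ 0.77562118 -0.40711899  0.48235456 -0.51880772]
 [ 0.02031324 -0.7476926  -0.66373424  0.8372139 ]
 [ 0.          0.          0.          1.        ]]
top [[375.88380216   0.         256.35257185]
 [  0.         375.88380216 191.26017543]
 [  0.           0.           1.        ]] 0.03977184046808513 [[ 0.00763847 -0.99709     0.07584981  0.44474679]
 [-0.99970206 -0.00937293 -0.02253744  0.00644515]
 [ 0.02318279 -0.07565506 -0.99686452  1.04908349]
 [ 0.          0.          0.          1.        ]]
wrist [[271.89996779   0.         251.8379236 ]
 [  0.         271.89996779 191.47517064]
 [  0.           0.           1.        ]] -0.012592618749629594 [[ 0.29349673  0.91601328  0.27345812  0.11636501]
 [ 0.95595503 -0.28030157 -0.08706895  0.64475516]
 [-0.00310557  0.28696812 -0.9579351   0.38437528]
 [ 0.          0.          0.          1.        ]]
```

View pics/top0.png

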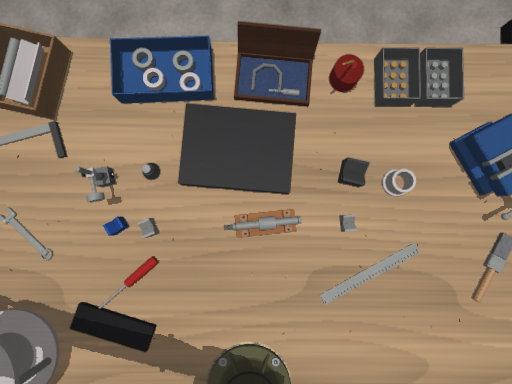

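View pics/scene0.png

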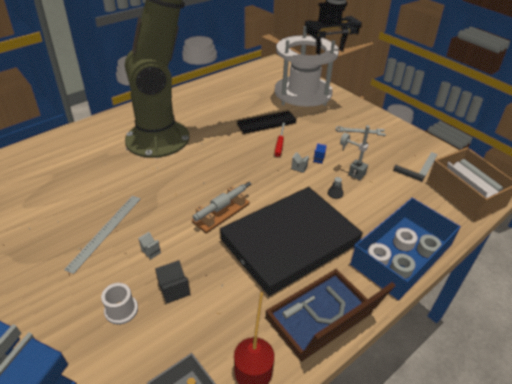

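Run:
```python
from bench import readout, viewer, nets, ctrl
viewer.get_image('top'); viewer.get_image('scene')
for l in ['plate_top','vblock_1_mid','shaft_mid','stand_grip','cradle','big_vblock_mid','bushing_mid','screw_jack_mid']:
  for c in ['top','scene']:
    print(c,l,[([round(v,4) for v in r['centre']],round(r['conf'],2)) for r in nets.place_of(c,l)][:5])
```

```text
top plate_top [([0.6345, 0.0312, 0.052], 0.66)]
scene plate_top [([0.6356, 0.0355, 0.0509], 0.58)]
top vblock_1_mid []
scene vblock_1_mid [([0.4386, -0.2647, 0.0183], 0.66), ([0.5775, 0.2732, 0.0284], 0.29)]
top shaft_mid [([0.4374, -0.0468, 0.0463], 0.67)]
scene shaft_mid [([0.4344, -0.0437, 0.0463], 0.83)]
top stand_grip [([0.5574, 0.3962, 0.1544], 0.86)]
scene stand_grip [([0.5579, 0.4007, 0.1567], 0.82)]
top cradle [([0.5749, 0.2736, 0.0281], 0.72), ([0.4344, -0.0443, 0.0011], 0.68)]
scene cradle [([0.4408, -0.0385, -0.0018], 0.62), ([0.4401, -0.2643, 0.0214], 0.22)]
top big_vblock_mid [([0.5738, -0.2789, 0.0304], 0.8)]
scene big_vblock_mid [([0.5754, -0.2784, 0.0299], 0.77)]
top bushing_mid [([0.5545, -0.4057, 0.0301], 0.69), ([0.4356, -0.0446, 0.0432], 0.37)]
scene bushing_mid [([0.5499, -0.4073, 0.03], 0.66)]
top screw_jack_mid [([0.5731, 0.2785, 0.0306], 0.58)]
scene screw_jack_mid [([0.5762, 0.2738, 0.0304], 0.55)]
```

```bash
cat > h.py <<'E'
import numpy as np, cv2
from bench import readout, viewer, nets, ctrl
from scipy.spatial.transform import Rotation as R
def cloud(cam, keep=True):
    p=viewer.camera_params(cam); im,d=viewer.get_image(cam)
    K=p['K']; k1=p['k1']
    h,w=d.shape; v,u=np.mgrid[0:h,0:w]
    x=(u-K[0,2])/K[0,0]; y=(v-K[1,2])/K[1,1]
    rd=np.hypot(x,y); r=rd.copy()
    for _ in range(20): r=rd/(1+k1*r*r)
    s=np.where(rd>0,r/np.maximum(rd,1e-9),1)
    P=np.stack([x*s*d,y*s*d,d],-1)
    T=p['cam_to_world']
    W=P@T[:3,:3].T+T[:3,3]
    W[d<=0]=np.nan
    return im,d,W
def proj(cam,pt):
    p=viewer.camera_params(cam);T=np.linalg.inv(p['cam_to_world']);c=T[:3,:3]@np.array(pt)+T[:3,3]
    x,y=c[:2]/c[2];f=1+p['k1']*(x*x+y*y);K=p['K'];return K[0,0]*x*f+K[0,2],K[1,1]*y*f+K[1,2]
def rel(target_p,target_R=None,cp=None,cR=None):
    """shift in tool axes + twist deg from the current measured pose"""
    s=readout.get_state()
    R0=R.from_rotvec(s['tool_rot']) if cR is None else cR; p0=np.array(s['position']) if cp is None else cp
    l=R0.inv().apply(np.array(target_p)-p0)
    tw=None if target_R is None else np.degrees((R0.inv()*target_R).as_rotvec())
    return l,tw
E
python3 - <<'E'
from h import *
im,d,W=cloud('top')
a=im[150:260,60:320]; cv2.imwrite('pics/t1.png',cv2.resize(a[:,:,::-1],None,fx=3,fy=3,interpolation=cv2.INTER_CUBIC))
b=im[150:260,300:420]; cv2.imwrite('pics/t2.png',cv2.resize(b[:,:,::-1],None,fx=4,fy=4,interpolation=cv2.INTER_CUBIC))
def rect(name,u0,u1,v0,v1,z0,z1):
    w=W[v0:v1,u0:u1].reshape(-1,3); w=w[(w[:,2]>z0)&(w[:,2]<z1)]
    r=cv2.minAreaRect((w[:,:2]*1000).astype(np.float32)); print(name,len(w),r,w.mean(0),np.median(w[:,2]))
rect('vL',133,162,212,242,.03,.06)
rect('vLall',133,162,212,242,.012,.06)
rect('vR',335,362,208,238,.03,.06)
rect('vRall',335,362,208,238,.012,.06)
rect('blue',100,131,212,240,.03,.06)
rect('plate',170,305,95,200,.044,.058)
rect('shaft',215,310,205,245,.04,.08)
rect('cradle',215,310,205,245,.01,.08)
i2,d2,W2=cloud('scene')
cv2.imwrite('pics/s1.png',cv2.resize(i2[110:260,120:420][:,:,::-1],None,fx=2.6,fy=2.6,interpolation=cv2.INTER_CUBIC))
E
```

```text
vL 230 ((422.8522033691406, 274.3670349121094), (44.688785552978516, 35.4132194519043), 21.379384994506836) [0.42281176 0.2736502  0.04037712] 0.04107494407134471
vLall 268 ((422.5052795410156, 274.47479248046875), (44.94571304321289, 35.418418884277344), 22.156808853149414) [0.4231959  0.27228901 0.03787398] 0.03901884795441635
vR 210 ((439.39141845703125, -265.4613342285156), (43.87826919555664, 32.39249038696289), 5.737794399261475) [ 0.43902744 -0.26444873  0.04064915] 0.0413573843903382
vRall 241 ((439.4349365234375, -265.39599609375), (43.99128723144531, 32.575416564941406), 5.625951766967773) [ 0.43905284 -0.26283075  0.03830016] 0.04009108410272688
blue 228 ((426.9153137207031, 359.5828857421875), (32.704124450683594, 44.59206008911133), 32.21651840209961) [0.42615049 0.35915517 0.04059456] 0.04113782087052564
plate 9014 ((650.581298828125, 56.401580810546875), (343.1878967285156, 243.22982788085938), 85.61551666259766) [0.63635493 0.03640072 0.05065279] 0.0506608257277078
shaft 837 ((435.50311279296875, -32.05706024169922), (55.61725616455078, 203.75369262695312), 6.534691333770752) [ 0.43621679 -0.03774351  0.053121  ] 0.05325545623840211
cradle 1453 ((435.409423828125, -32.06450653076172), (61.92090606689453, 203.7258758544922), 6.381285667419434) [ 0.43644326 -0.03845383  0.03684999] 0.046142561880716526
```

View pics/t1.png

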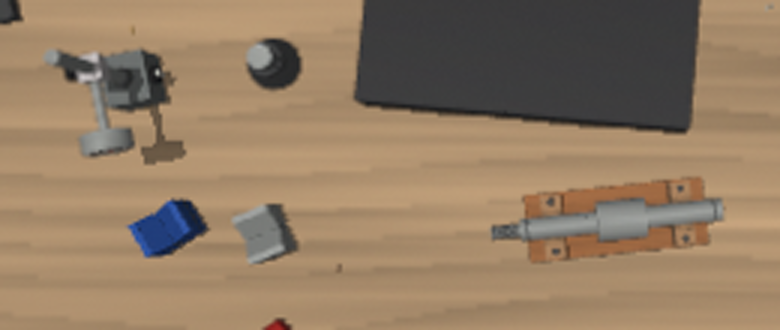

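View pics/t2.png

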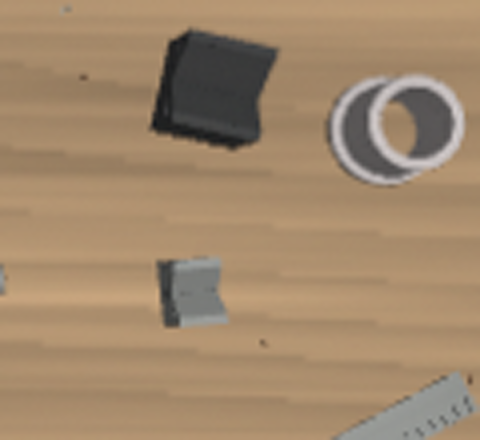

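View pics/s1.png

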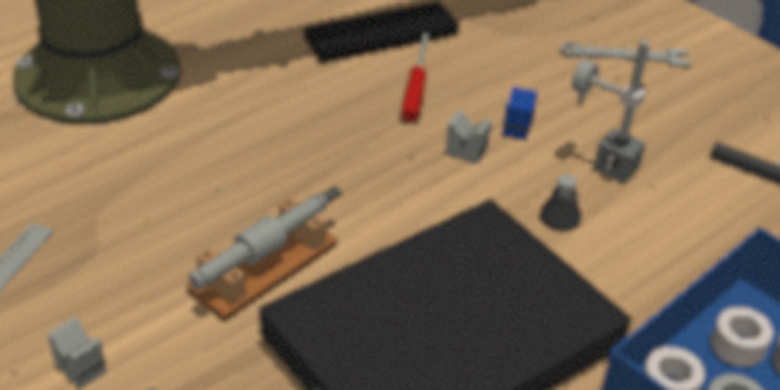

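Run:
```python
from h import *
s=readout.get_state(); R0=R.from_rotvec(s['tool_rot']); print(R0.as_matrix().round(3), s['time'])
im,d,W=cloud('top')
m=(W[...,2]>.046)&(W[...,2]<.056)&(im.max(-1)<75)
n,lab,st,c=cv2.connectedComponentsWithStats(m.astype(np.uint8)); k=1+np.argmax(st[1:,4]); print(st[k])
w=W[lab==k]; r=cv2.minAreaRect((w[:,:2]*1000).astype(np.float32)); print('plate',r,np.median(w[:,2]))
# stand
w=W[150:215,60:135].reshape(-1,3); w=w[w[:,2]>.02]
for a,b in [(.02,.037),(.037,.05),(.05,.08),(.08,.105),(.105,.135),(.135,.2)]:
    q=w[(w[:,2]>a)&(w[:,2]<b)]
    if len(q)>4: print(a,b,len(q),cv2.minAreaRect((q[:,:2]*1000).astype(np.float32)),q.mean(0))
i2,d2,W2=cloud('scene')
cv2.imwrite('pics/s2.png',cv2.resize(i2[115:190,320:400][:,:,::-1],None,fx=7,fy=7,interpolation=cv2.INTER_CUBIC))
w=W2[115:190,320:400].reshape(-1,3); w=w[(w[:,2]>.02)&(np.hypot(w[:,0]-.555,w[:,1]-.4)<.11)]
for a,b in [(.02,.037),(.037,.046),(.05,.08),(.08,.105),(.105,.135),(.135,.2)]:
    q=w[(w[:,2]>a)&(w[:,2]<b)]
    if len(q)>4: print(a,b,len(q),cv2.minAreaRect((q[:,:2]*1000).astype(np.float32)),q.mean(0))
```

```text
[[ 0.    -0.956  0.293]
 [-0.     0.293  0.956]
 [-1.    -0.     0.   ]] 1.15
[ 178  104  118   90 8855]
plate ((637.1456909179688, 36.24690246582031), (297.5963439941406, 219.78424072265625), 85.6142349243164) 0.050649582171395924
0.02 0.037 66 ((575.77001953125, 447.3077087402344), (164.39857482910156, 57.64712142944336), 70.80988311767578) [0.55833443 0.38314475 0.02919614]
0.037 0.05 211 ((558.5099487304688, 391.2106018066406), (47.0164680480957, 44.491676330566406), 5.789097785949707) [0.55676918 0.39153684 0.0424122 ]
0.05 0.08 27 ((556.9749145507812, 393.0116882324219), (10.294632911682129, 15.031866073608398), 69.0131607055664) [0.55741692 0.39230729 0.0629194 ]
0.08 0.105 16 ((528.9486694335938, 383.86578369140625), (78.00440979003906, 25.61269760131836), 15.881510734558105) [0.52952415 0.38407386 0.09625982]
0.105 0.135 286 ((528.7383422851562, 389.5548400878906), (81.0717544555664, 40.950469970703125), 14.793743133544922) [0.5229914  0.38527524 0.11827078]
0.135 0.2 69 ((557.8251953125, 395.5541076660156), (11.002266883850098, 11.493890762329102), 26.464210510253906) [0.55
[... 233 characters left out ...]
9), (42.99629592895508, 42.85127639770508), 11.912256240844727) [0.56017594 0.39281495 0.04205173]
0.05 0.08 33 ((531.5604248046875, 387.9725341796875), (67.24002838134766, 12.345399856567383), 14.583684921264648) [0.55008044 0.39268073 0.06503311]
0.08 0.105 51 ((526.3408203125, 388.38714599609375), (75.42821502685547, 27.385417938232422), 20.63332176208496) [0.53170183 0.38454084 0.09450706]
0.105 0.135 181 ((526.5641479492188, 392.46185302734375), (82.35730743408203, 39.13565444946289), 20.680742263793945) [0.52822738 0.38466883 0.11701031]
0.135 0.2 63 ((559.3133544921875, 394.30975341796875), (12.331565856933594, 10.971572875976562), 59.51350784301758) [0.56000322 0.39297699 0.16147804]
```

View pics/s2.png

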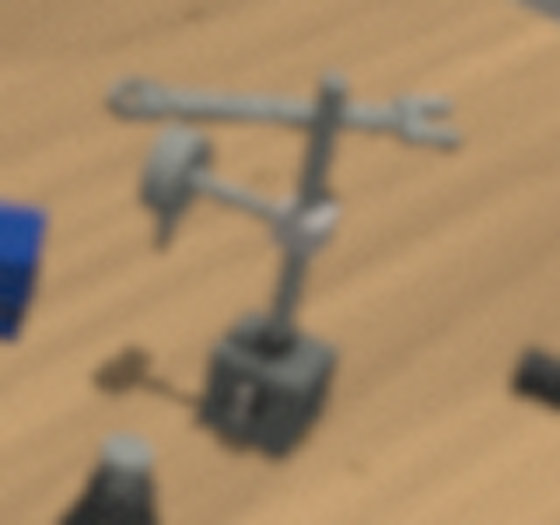

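View pics/wrist0.png

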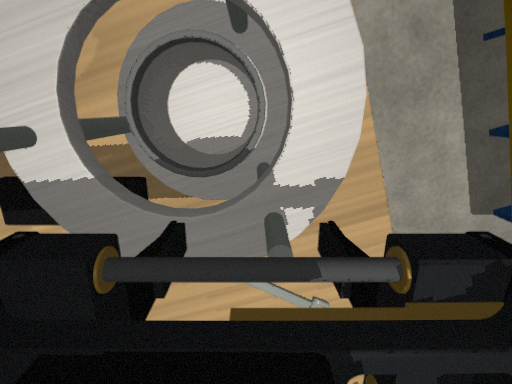

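```bash
cat >> h.py <<'E'
def down(yaw_deg):
    a=np.radians(yaw_deg); z=np.array([np.cos(a),np.sin(a),0]); x=np.array([0,0,-1.]); y=np.cross(z,x)
    return R.from_matrix(np.stack([x,y,z],1))
def go(p,yaw):
    l,t=rel(p,down(yaw)); s=readout.get_state(); print('lin',(l*1000).round(1),'mm twist',t.round(2),'t',round(s['time'],2),'pos',np.round(s['position'],4),'F',np.round(s['ft_force'],1),'w',round(s['grip_width']*87,1))
E
python3 - <<'E'
from h import *
go([.4226,.2742,.22],21.7)
im,d,W=cloud('top'); print(np.nanmax(W[200:384,0:180,2]))
E
```

```text
lin [ -24.1 -323.5 -263.9] mm twist [ 5.124e+01  1.000e-02 -0.000e+00] t 1.25 pos [0.1907 0.6214 0.1959] F [ 0.3 -0.6  0.6] w 87.0
0.21830421026118663
```

```bash
python3 -m creep '[{"linear":[-0.04,0,0],"twist":[0,0,0],"fingers":-1},{"linear":[-0.05,-0.032,-0.026],"twist":[7,0,0],"fingers":-1},{"linear":[-0.05,-0.065,-0.053],"twist":[14,0,0],"fingers":-1},{"linear":[-0.05,-0.097,-0.079],"twist":[21,0,0],"fingers":-1},{"linear":[-0.05,-0.129,-0.106],"twist":[28,0,0],"fingers":-1},{"linear":[-0.05,-0.161,-0.132],"twist":[35,0,0],"fingers":-1},{"linear":[-0.05,-0.194,-0.158],"twist":[42,0,0],"fingers":-1},{"linear":[-0.05,-0.226,-0.184],"twist":[49,0,0],"fingers":-1}]' 50
python3 - <<'E'
from h import *
go([.4226,.2742,.20],21.7)
E
```

```text
time: 1.97
position: [0.3532, 0.3782, 0.2462]
tool_rot: [-0.322, 1.546, 0.324]
ft_force: [0.7, 0.5, 0.5]
grip_width: 0.999
lin [  46.1 -123.1   22. ] mm twist [ 1.9   0.04 -0.04] t 1.97 pos [0.3532 0.3782 0.2462] F [0.7 0.5 0.5] w 86.9
```

```bash
python3 -m creep '[{"linear":[0.01,-0.03,0.005],"twist":[2,0,0]},{"linear":[0.03,-0.07,0.012],"twist":[2.4,0,0]},{"linear":[0.04,-0.1,0.018],"twist":[2.4,0,0]},{"linear":[0.046,-0.115,0.02],"twist":[2.4,0,0]},{"linear":[0.046,-0.115,0.02],"twist":[2.4,0,0]},{"linear":[0.046,-0.115,0.02],"twist":[2.4,0,0]}]'
python3 - <<'E'
from h import *
go([.4226,.2742,.20],21.7)
im,d,W=cloud('wrist'); cv2.imwrite('pics/w1.png',im[:,:,::-1])
m=(W[...,2]>.035)&(W[...,2]<.055)&(np.hypot(W[...,0]-.423,W[...,1]-.274)<.04)
w=W[m]; print(m.sum(),cv2.minAreaRect((w[:,:2]*1000).astype(np.float32)),np.percentile(w[:,2],95), w.mean(0))
viewer.get_image('wrist');print(nets.place_of('wrist','vblock_1_mid'))
E
```

```text
lin [  46.1 -123.1   22. ] mm twist [ 1.9   0.04 -0.04] t 1.97 pos [0.3532 0.3782 0.2462] F [0.7 0.5 0.5] w 86.9
462 ((421.1280517578125, 274.964599609375), (43.491119384765625, 33.08415985107422), 23.098291397094727) 0.047373459472285294 [0.42047434 0.27655347 0.04241386]
[]invalid input
```

View pics/w1.png

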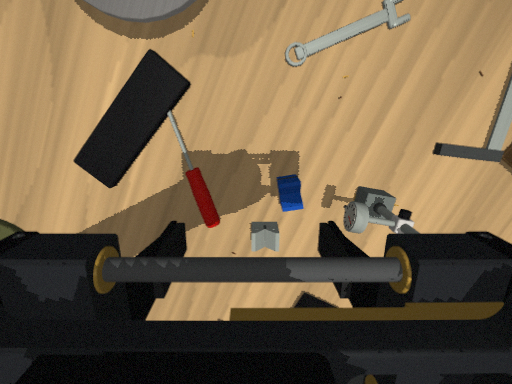

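```bash
python3 -m creep '[{"linear":[0.01,-0.03,0.005],"twist":[2,0,0],"fingers":-1},{"linear":[0.03,-0.07,0.012],"twist":[2,0,0],"fingers":-1},{"linear":[0.06,-0.1,0.018],"twist":[2,0,0],"fingers":-1},{"linear":[0.08,-0.115,0.02],"twist":[2,0,0],"fingers":-1},{"linear":[0.1,-0.115,0.02],"twist":[2,0,0],"fingers":-1},{"linear":[0.1,-0.115,0.02],"twist":[2,0,0],"fingers":-1},{"linear":[0.1,-0.115,0.02],"twist":[2,0,0],"fingers":-1}]'
python3 - <<'E'
from h import *
go([.422,.2746,.020],22)
im,d,W=cloud('wrist'); cv2.imwrite('pics/w2.png',im[:,:,::-1])
m=(W[...,2]>.035)&(W[...,2]<.055)&(np.hypot(W[...,0]-.423,W[...,1]-.274)<.04)
w=W[m]; print(m.sum(),cv2.minAreaRect((w[:,:2]*1000).astype(np.float32)),np.percentile(w[:,2],95), w.mean(0))
E
```

```text
time: 2.7
position: [0.416, 0.2839, 0.1454]
tool_rot: [-0.303, 1.551, 0.302]
ft_force: [-0.1, -0.9, 0.5]
grip_width: 1.001
lin [125.4 -10.9   2.3] mm twist [ 0.06 -0.11  0.  ] t 2.7 pos [0.416  0.2839 0.1454] F [-0.1 -0.9  0.5] w 87.1
906 ((421.3034973144531, 275.3127746582031), (43.85329818725586, 32.355045318603516), 23.58445167541504) 0.04727436734340959 [0.42091064 0.27622824 0.04268027]
```

View pics/w2.png

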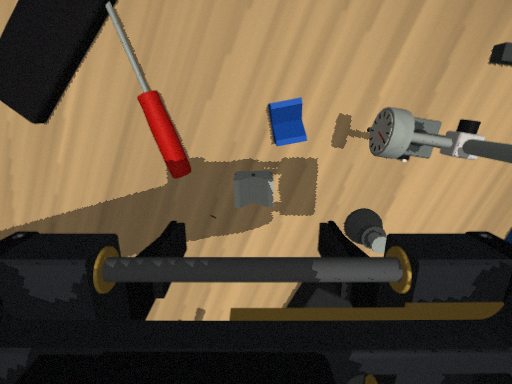

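```bash
python3 -m creep '[{"linear":[0.02,-0.01,0.002],"twist":[-1,0,0],"fingers":-1},{"linear":[0.05,-0.01,0.002],"twist":[-1,0,0],"fingers":-1},{"linear":[0.08,-0.01,0.002],"twist":[-1,0,0],"fingers":-1},{"linear":[0.105,-0.01,0.002],"twist":[-1,0,0],"fingers":-1},{"linear":[0.12,-0.01,0.002],"twist":[-1,0,0],"fingers":-1},{"linear":[0.127,-0.01,0.002],"twist":[-1,0,0],"fingers":-1},{"linear":[0.127,-0.01,0.002],"twist":[-1,0,0],"fingers":-1},{"linear":[0.127,-0.01,0.002],"twist":[-1,0,0],"fingers":-1}]'
python3 - <<'E'
from h import *
go([.4217,.275,.018],23)
E
```

```text
time: 3.42
position: [0.4236, 0.2761, 0.0203]
tool_rot: [-0.314, 1.546, 0.316]
ft_force: [0.2, -0.6, 0.2]
grip_width: 1.002
lin [ 2.3 -0.2 -2.2] mm twist [ 0.03  0.13 -0.05] t 3.42 pos [0.4236 0.2761 0.0203] F [ 0.2 -0.6  0.2] w 87.1
```

Close gently, then lift.

```bash
python3 -m creep '[{"linear":[0.001,0,-0.002],"twist":[0,0,0],"fingers":-0.4},{"linear":[0.001,0,-0.002],"twist":[0,0,0],"fingers":0},{"linear":[0.001,0,-0.002],"twist":[0,0,0],"fingers":0.5},{"linear":[0.001,0,-0.002],"twist":[0,0,0],"fingers":0.5},{"linear":[0.001,0,-0.002],"twist":[0,0,0],"fingers":0.5},{"linear":[0.001,0,-0.002],"twist":[0,0,0],"fingers":0.5},{"linear":[0.001,0,-0.002],"twist":[0,0,0],"fingers":0.5}]' 30
python3 - <<'E'
from h import *
go([.4217,.275,.018],23)
E
```

```text
time: 4.0
position: [0.4211, 0.2737, 0.018]
tool_rot: [-0.314, 1.548, 0.314]
ft_force: [0.6, -0.6, 0.5]
grip_width: 0.556
lin [-0.   1.   1.1] mm twist [-0.07  0.01 -0.  ] t 4.0 pos [0.4211 0.2737 0.018 ] F [ 0.6 -0.6  0.5] w 48.4
```

```bash
python3 -m creep '[{"linear":[0,0,0],"twist":[0,0,0],"fingers":0.5},{"linear":[0,0,0],"twist":[0,0,0],"fingers":0.5},{"linear":[0,0,0],"twist":[0,0,0],"fingers":0.5}]' 30
python3 - <<'E'
from h import *
go([.4217,.275,.018],23)
E
```

```text
time: 4.25
position: [0.4213, 0.2738, 0.018]
tool_rot: [-0.314, 1.547, 0.314]
ft_force: [0.3, -0.3, 0.2]
grip_width: 0.484
lin [-0.   1.   0.8] mm twist [-0.07  0.04 -0.  ] t 4.25 pos [0.4213 0.2738 0.018 ] F [ 0.3 -0.3  0.2] w 42.1
```

```bash
python3 -m creep '[{"linear":[-0.003,0,0],"twist":[0,0,0],"fingers":0.5},{"linear":[-0.012,0,0],"twist":[0,0,0],"fingers":0.5},{"linear":[-0.03,0,0],"twist":[0,0,0],"fingers":0.5},{"linear":[-0.055,0,0],"twist":[0,0,0],"fingers":0.5},{"linear":[-0.08,0,0],"twist":[0,0,0],"fingers":0.5},{"linear":[-0.1,0,0],"twist":[0,0,0],"fingers":0.5},{"linear":[-0.11,0,0],"twist":[0,0,0],"fingers":0.5},{"linear":[-0.115,0,0],"twist":[0,0,0],"fingers":0.5}]' 30
python3 - <<'E'
from h import *
go([.6403,.0908,.12],-4.4)
im,d,W=cloud('wrist'); cv2.imwrite('pics/w3.png',im[:,:,::-1])
E
```

```text
time: 4.92
position: [0.4215, 0.2741, 0.1347]
tool_rot: [-0.313, 1.546, 0.315]
ft_force: [0.3, 0.7, -3.7]
grip_width: 0.484
lin [  14.7 -254.1  130. ] mm twist [27.34  0.12 -0.09] t 4.92 pos [0.4215 0.2741 0.1347] F [ 0.3  0.7 -3.7] w 42.1
```

View pics/w3.png

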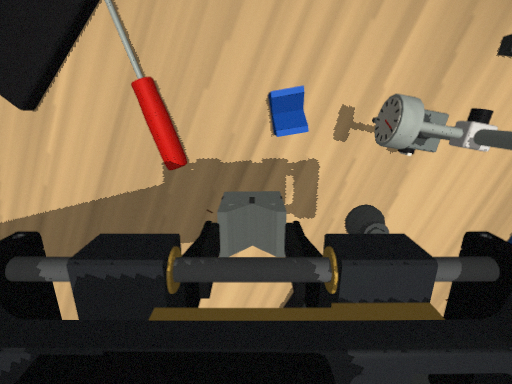

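```bash
cat >> h.py <<'E'
def held(zr=(-.035,-.02),hw=.03):
    s=readout.get_state(); im,d,W=cloud('wrist')
    L=R.from_rotvec(s['tool_rot']).inv().apply(W.reshape(-1,3)-s['position'])
    return im,d,W,L.reshape(W.shape)
E
python3 - <<'E'
from h import *
im,d,W,L=held()
m=(L[...,0]<0)&(L[...,0]>-.04)&(abs(L[...,2])<.024)&(abs(L[...,1])<.03)
q=L[m]; print(m.sum(), np.percentile(q[:,0],[2,50,98])*1e3, np.percentile(q[:,1],[0,1,5,95,99,100])*1e3, np.percentile(q[:,2],[0,1,99,100])*1e3)
for a in range(210,300,8):
    print(a,[tuple((L[r,a]*1e3).round(0).astype(int)) for r in range(184,262,6)])
E
```

```text
3794 [-36.20655664 -22.51950496  -2.90186703] [-15.24596579 -14.34596304 -12.5496789   17.34989183  17.6201084
  17.96450941] [-23.90625531 -21.24643694  22.29831209  23.9592061 ]
210 [(np.int64(133), np.int64(-9), np.int64(-51)), (np.int64(135), np.int64(-17), np.int64(-51)), (np.int64(134), np.int64(-25), np.int64(-52)), (np.int64(134), np.int64(-32), np.int64(-52)), (np.int64(133), np.int64(-40), np.int64(-52)), (np.int64(133), np.int64(-48), np.int64(-52)), (np.int64(135), np.int64(-57), np.int64(-53)), (np.int64(-34), np.int64(10), np.int64(-25)), (np.int64(-41), np.int64(9), np.int64(-24)), (np.int64(-49), np.int64(9), np.int64(-23)), (np.int64(-57), np.int64(9), np.int64(-21)), (np.int64(-62), np.int64(9), np.int64(-21)), (np.int64(-66), np.int64(8), np.int64(-20))]
218 [(np.int64(134), np.int64(-9), np.int64(-41)), (np.int64(134), np.int64(-17), np.int64(-41)), (np.int64(134), np.int64(-24), np.int64(-41)), (np.int64(134), np.int64(-32), np.int64(-42)), (np.int64(-21), np.int64(17), np.int64(-21)), (np.int64(-28), np.int64(16), np.int64(-20)), (np.int64(-29), np.int64(12), np
[... 5499 characters left out ...]
(7), np.int64(22)), (np.int64(-54), np.int64(4), np.int64(23)), (np.int64(-53), np.int64(0), np.int64(23))]
298 [(np.int64(134), np.int64(-9), np.int64(58)), (np.int64(134), np.int64(-16), np.int64(58)), (np.int64(135), np.int64(-25), np.int64(59)), (np.int64(136), np.int64(-33), np.int64(59)), (np.int64(135), np.int64(-41), np.int64(59)), (np.int64(135), np.int64(-49), np.int64(60)), (np.int64(134), np.int64(-57), np.int64(60)), (np.int64(-35), np.int64(10), np.int64(30)), (np.int64(-44), np.int64(10), np.int64(28)), (np.int64(-51), np.int64(10), np.int64(27)), (np.int64(-56), np.int64(9), np.int64(26)), (np.int64(-63), np.int64(9), np.int64(25)), (np.int64(-69), np.int64(9), np.int64(24))]
```

```bash
python3 -m creep '[{"linear":[0,-0.015,0.008],"twist":[2,0,0],"fingers":0.5},{"linear":[0,-0.045,0.023],"twist":[5,0,0],"fingers":0.5},{"linear":[0,-0.08,0.041],"twist":[9,0,0],"fingers":0.5},{"linear":[0,-0.115,0.059],"twist":[13,0,0],"fingers":0.5},{"linear":[0,-0.15,0.077],"twist":[17,0,0],"fingers":0.5},{"linear":[0,-0.185,0.095],"twist":[21,0,0],"fingers":0.5},{"linear":[0,-0.215,0.11],"twist":[24,0,0],"fingers":0.5},{"linear":[0,-0.238,0.122],"twist":[26.5,0,0],"fingers":0.5}]' 40; python3 -m creep '[{"linear":[0,-0.01,0.006],"twist":[0.5,0,0],"fingers":0.5},{"linear":[0,-0.015,0.008],"twist":[0.9,0,0],"fingers":0.5},{"linear":[0,-0.016,0.008],"twist":[0.9,0,0],"fingers":0.5},{"linear":[0,-0.016,0.008],"twist":[0.9,0,0],"fingers":0.5}]'
python3 - <<'E'
from h import *
im,d,W=cloud('wrist'); cv2.imwrite('pics/w4.png',im[:,:,::-1])
m=(W[...,2]>.044)&(W[...,2]<.057)&(im.max(-1)<75)&(abs(W[...,0]-.636)<.14)&(abs(W[...,1]-.035)<.2)
w=W[m]; print(m.sum(),cv2.minAreaRect((w[:,:2]*1000).astype(np.float32)),np.median(w[:,2]))
go([.6402,.0896,.12],-4.4)
E
```

```text
time: 5.68
position: [0.6271, 0.0977, 0.1307]
tool_rot: [0.051, 1.572, -0.056]
ft_force: [0.0, -1.3, -3.2]
grip_width: 0.481
time: 6.02
position: [0.6317, 0.0862, 0.1318]
tool_rot: [0.061, 1.572, -0.06]
ft_force: [0.1, -0.0, -3.8]
grip_width: 0.478
19825 ((639.4559326171875, 62.532928466796875), (246.21682739257812, 218.1719512939453), 85.601318359375) 0.05056559176995301
lin [12.1  3.   8.3] mm twist [ 0.05 -0.11 -0.06] t 6.07 pos [0.6317 0.0872 0.1321] F [ 0.1  0.2 -3.8] w 41.2
```

View pics/w4.png

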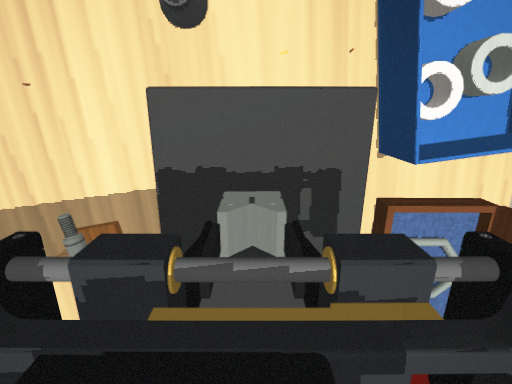

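```bash
python3 -m creep '[{"linear":[0.01,0.002,0.005],"twist":[0,0,0],"fingers":0.5},{"linear":[0.025,0.0035,0.009],"twist":[0,0,0],"fingers":0.5},{"linear":[0.04,0.0035,0.009],"twist":[0,0,0],"fingers":0.5},{"linear":[0.052,0.0035,0.009],"twist":[0,0,0],"fingers":0.5},{"linear":[0.058,0.0035,0.009],"twist":[0,0,0],"fingers":0.5},{"linear":[0.06,0.0035,0.009],"twist":[0,0,0],"fingers":0.5},{"linear":[0.06,0.0035,0.009],"twist":[0,0,0],"fingers":0.5}]'
python3 - <<'E'
from h import *
go([.6412,.0903,.068],-4.4)
E
```

```text
time: 6.65
position: [0.6418, 0.0885, 0.0719]
tool_rot: [0.061, 1.571, -0.061]
ft_force: [-0.4, -0.6, -3.3]
grip_width: 0.479
lin [ 3.9  1.7 -0.8] mm twist [-0.04 -0.07  0.03] t 6.65 pos [0.6418 0.0885 0.0719] F [-0.4 -0.6 -3.3] w 41.7
```

```bash
python3 -m creep '[{"linear":[0.001,0.0015,-0.0008],"twist":[0,0,0],"fingers":0.5},{"linear":[0.002,0.0015,-0.0008],"twist":[0,0,0],"fingers":0.5},{"linear":[0.003,0.0015,-0.0008],"twist":[0,0,0],"fingers":0.5},{"linear":[0.0035,0.0015,-0.0008],"twist":[0,0,0],"fingers":0.5},{"linear":[0.0038,0.0015,-0.0008],"twist":[0,0,0],"fingers":0.5},{"linear":[0.0038,0.0015,-0.0008],"twist":[0,0,0],"fingers":0.5}]'
python3 - <<'E'
from h import *
go([.6412,.0903,.068],-4.4)
E
```

```text
time: 7.15
position: [0.6417, 0.0899, 0.0692]
tool_rot: [0.061, 1.57, -0.061]
ft_force: [0.9, 0.1, -3.2]
grip_width: 0.474
lin [ 1.2  0.4 -0.6] mm twist [-0.07  0.02 -0.01] t 7.15 pos [0.6417 0.0899 0.0692] F [ 0.9  0.1 -3.2] w 41.2
```

```bash
python3 -m creep '[{"linear":[0.0006,0,0],"twist":[0,0,0],"fingers":0.5},{"linear":[0.0012,0,0],"twist":[0,0,0],"fingers":0.5},{"linear":[0.0012,0,0],"twist":[0,0,0],"fingers":0.5}]'
python3 - <<'E'
from h import *
go([.6412,.0903,.068],-4.4)
E
```

```text
time: 7.4
position: [0.6418, 0.0898, 0.0681]
tool_rot: [0.061, 1.57, -0.061]
ft_force: [-0.1, -0.5, -2.5]
grip_width: 0.479
lin [ 0.1  0.4 -0.7] mm twist [-0.07  0.02 -0.  ] t 7.4 pos [0.6418 0.0898 0.0681] F [-0.1 -0.5 -2.5] w 41.7
```

```bash
python3 -m creep '[{"linear":[0.0005,0,0],"twist":[0,0,0],"fingers":0.5},{"linear":[0.001,0,0],"twist":[0,0,0],"fingers":0.5},{"linear":[0.001,0,0],"twist":[0,0,0],"fingers":0.5}]'
python3 - <<'E'
from h import *
go([.6412,.0903,.068],-4.4)
E
```

```text
time: 7.65
position: [0.6419, 0.0898, 0.0679]
tool_rot: [0.062, 1.569, -0.061]
ft_force: [-2.2, -0.8, 5.0]
grip_width: 0.478
lin [-0.1  0.5 -0.7] mm twist [-0.07  0.03 -0.02] t 7.65 pos [0.6419 0.0898 0.0679] F [-2.2 -0.8  5. ] w 41.6
```

```bash
python3 -m creep '[{"linear":[0,0,0],"twist":[0,0,0],"fingers":-0.2},{"linear":[0,0,0],"twist":[0,0,0],"fingers":-0.3},{"linear":[0,0,0],"twist":[0,0,0],"fingers":-0.5},{"linear":[0,0,0],"twist":[0,0,0],"fingers":-0.5},{"linear":[-0.01,0,0],"twist":[0,0,0],"fingers":-0.5},{"linear":[-0.03,0,0],"twist":[0,0,0],"fingers":-0.7},{"linear":[-0.06,0,0],"twist":[0,0,0],"fingers":-1},{"linear":[-0.1,0,0],"twist":[0,0,0],"fingers":-1}]'
python3 - <<'E'
from h import *
im,d,W=cloud('wrist'); cv2.imwrite('pics/w5.png',im[:,:,::-1])
m=(W[...,2]>.085)&(W[...,2]<.105)&(np.hypot(W[...,0]-.642,W[...,1]-.091)<.04)
w=W[m]; print(m.sum(),cv2.minAreaRect((w[:,:2]*1000).astype(np.float32)),np.percentile(w[:,2],95), w.mean(0))
go([.4390,-.2650,.15],5.7)
E
```

```text
time: 8.32
position: [0.6398, 0.0898, 0.1657]
tool_rot: [0.06, 1.575, -0.062]
ft_force: [-0.2, -0.1, -0.2]
grip_width: 0.893
1164 ((642.53125, 91.4952392578125), (32.48609161376953, 44.11293411254883), 86.05010986328125) 0.09735732424136302 [0.64255046 0.09262925 0.09265081]
lin [  23.8 -370.4 -178.4] mm twist [-10.17   0.62  -0.15] t 8.37 pos [0.6455 0.0903 0.177 ] F [3.6 0.  6.9] w 81.4
```

View pics/w5.png

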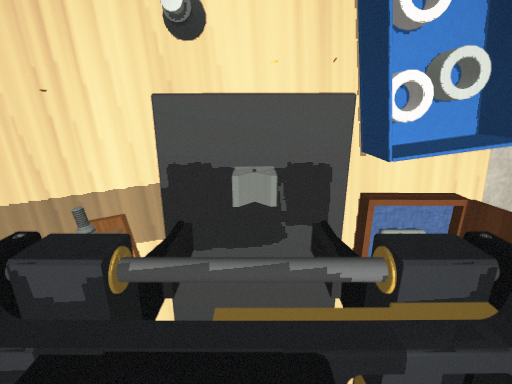

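```bash
python3 -m creep '[{"linear":[0,-0.02,-0.01],"twist":[-2,0,0],"fingers":-1},{"linear":[0,-0.06,-0.03],"twist":[-5,0,0],"fingers":-1},{"linear":[0,-0.097,-0.047],"twist":[-8,0,0],"fingers":-1},{"linear":[0,-0.134,-0.065],"twist":[-10,0,0],"fingers":-1},{"linear":[0,-0.171,-0.082],"twist":[-10,0,0],"fingers":-1},{"linear":[0,-0.208,-0.1],"twist":[-10,0,0],"fingers":-1},{"linear":[0,-0.245,-0.118],"twist":[-10,0,0],"fingers":-1},{"linear":[0,-0.282,-0.135],"twist":[-10,0,0],"fingers":-1}]';  python3 -m creep '[{"linear":[0,-0.037,-0.018],"twist":[0,0,0],"fingers":-1},{"linear":[0.01,-0.065,-0.032],"twist":[0,0,0],"fingers":-1},{"linear":[0.015,-0.08,-0.038],"twist":[0,0,0],"fingers":-1},{"linear":[0.02,-0.088,-0.042],"twist":[0,0,0],"fingers":-1},{"linear":[0.02,-0.088,-0.042],"twist":[0,0,0],"fingers":-1},{"linear":[0.02,-0.088,-0.042],"twist":[0,0,0],"fingers":-1}]'
python3 - <<'E'
from h import *
im,d,W=cloud('wrist'); cv2.imwrite('pics/w6.png',im[:,:,::-1])
m=(W[...,2]>.035)&(W[...,2]<.055)&(np.hypot(W[...,0]-.439,W[...,1]+.265)<.04)
w=W[m]; print(m.sum(),cv2.minAreaRect((w[:,:2]*1000).astype(np.float32)),np.percentile(w[:,2],95), w.mean(0))
go([.4390,-.2650,.018],5.7)
E
```

```text
time: 9.03
position: [0.4841, -0.1824, 0.1676]
tool_rot: [-0.075, 1.568, 0.076]
ft_force: [1.1, -0.4, 1.3]
grip_width: 1.001
time: 9.53
position: [0.4523, -0.2715, 0.1469]
tool_rot: [-0.076, 1.569, 0.077]
ft_force: [0.3, 0.3, 0.0]
grip_width: 1.001
971 ((438.630126953125, -265.4369812011719), (43.89769744873047, 32.19818878173828), 5.584275722503662) 0.047414025921870384 [ 0.43853602 -0.26457274  0.04262845]
lin [129.    7.  -13.3] mm twist [-0.05  0.03 -0.04] t 9.58 pos [ 0.4528 -0.2708  0.147 ] F [ 0.3 -0.5  0.1] w 87.3
```

View pics/w6.png

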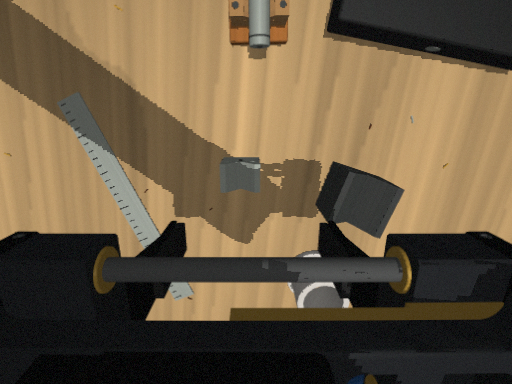

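```bash
python3 -m creep '[{"linear":[0.02,0.004,-0.008],"twist":[0,0,0],"fingers":-1},{"linear":[0.05,0.006,-0.0135],"twist":[0,0,0],"fingers":-1},{"linear":[0.08,0.0065,-0.0135],"twist":[0,0,0],"fingers":-1},{"linear":[0.107,0.0065,-0.0135],"twist":[0,0,0],"fingers":-0.7},{"linear":[0.122,0.0065,-0.0135],"twist":[0,0,0],"fingers":-0.5},{"linear":[0.129,0.0065,-0.0135],"twist":[0,0,0],"fingers":-0.4},{"linear":[0.129,0.0065,-0.0135],"twist":[0,0,0],"fingers":-0.4},{"linear":[0.129,0.0065,-0.0135],"twist":[0,0,0],"fingers":-0.4}]' 30
python3 - <<'E'
from h import *
go([.4386,-.2654,.018],5.7)
E
```

```text
time: 10.25
position: [0.4389, -0.2665, 0.0185]
tool_rot: [-0.077, 1.569, 0.077]
ft_force: [-0.7, 0.0, 0.3]
grip_width: 0.738
lin [ 0.5  1.2 -0.2] mm twist [-0.06  0.04  0.01] t 10.25 pos [ 0.4389 -0.2665  0.0185] F [-0.7  0.   0.3] w 64.2
```

```bash
python3 -m creep '[{"linear":[0.0003,0.001,0],"twist":[0,0,0],"fingers":0},{"linear":[0.0003,0.001,0],"twist":[0,0,0],"fingers":0.2},{"linear":[0.0003,0.001,0],"twist":[0,0,0],"fingers":0.5},{"linear":[0.0003,0.001,0],"twist":[0,0,0],"fingers":0.5},{"linear":[0.0003,0.001,0],"twist":[0,0,0],"fingers":0.5},{"linear":[0.0003,0.001,0],"twist":[0,0,0],"fingers":0.5},{"linear":[0.0003,0.001,0],"twist":[0,0,0],"fingers":0.5},{"linear":[0.0003,0.001,0],"twist":[0,0,0],"fingers":0.5}]' 40; python3 -m creep '[{"linear":[-0.003,0,0],"twist":[0,0,0],"fingers":0.5},{"linear":[-0.012,0,0],"twist":[0,0,0],"fingers":0.5},{"linear":[-0.03,0,0],"twist":[0,0,0],"fingers":0.5},{"linear":[-0.055,0,0],"twist":[0,0,0],"fingers":0.5},{"linear":[-0.08,0,0],"twist":[0,0,0],"fingers":0.5},{"linear":[-0.1,0,0],"twist":[0,0,0],"fingers":0.5},{"linear":[-0.11,0,0],"twist":[0,0,0],"fingers":0.5},{"linear":[-0.115,0,0],"twist":[0,0,0],"fingers":0.5}]'
python3 - <<'E'
from h import *
im,d,W,L=held()
m=(L[...,0]<0)&(L[...,0]>-.04)&(abs(L[...,2])<.018)&(abs(L[...,1])<.03)
q=L[m]; print(m.sum(), np.percentile(q[:,0],[2,50,98])*1e3, np.percentile(q[:,1],[0,1,5,95,99,100])*1e3)
a=q[(q[:,0]>-.009)]; print('face',np.median(a[:,1]), np.polyfit(a[:,2],a[:,1],1))
t=L[(abs(abs(L[...,2])-.0195)<.0015)&(L[...,0]<-.02)&(L[...,0]>-.033)&(abs(L[...,1])<.012)]; print('top',np.median(t[:,0]),len(t))
go([.6327-.0,-.0201,.12],-4.4)
cv2.imwrite('pics/w7.png',im[:,:,::-1])
E
```

```text
time: 10.92
position: [0.4384, -0.2663, 0.0183]
tool_rot: [-0.076, 1.568, 0.076]
ft_force: [0.2, 1.0, 5.8]
grip_width: 0.472
time: 11.58
position: [0.4384, -0.2666, 0.1343]
tool_rot: [-0.076, 1.567, 0.075]
ft_force: [0.9, -0.7, -0.2]
grip_width: 0.251
278 [-39.75675263 -34.62469557 -27.2271122 ] [-9.55838777 -8.97987578 -6.7635671  11.22972467 11.40312478 11.62781083]
  return _methods._mean(a, axis=axis, dtype=dtype,
  ret = ret.dtype.type(ret / rcount)
Traceback (most recent call last):
TypeError: expected non-empty vector for x
```

Run:
```python
from h import *
im,d,W=cloud('wrist')
m=(W[...,2]>.03)&(W[...,2]<.055)&(np.hypot(W[...,0]-.439,W[...,1]+.265)<.05)
w=W[m]; print(m.sum(),cv2.minAreaRect((w[:,:2]*1000).astype(np.float32)),np.percentile(w[:,2],95), w.mean(0))
cv2.imwrite('pics/w7.png',im[:,:,::-1])
```

```text
1270 ((437.7720031738281, -265.4771423339844), (44.00150680541992, 32.71708297729492), 5.909706115722656) 0.04710025553404895 [ 0.43761858 -0.26415754  0.04070251]
```

View pics/w7.png

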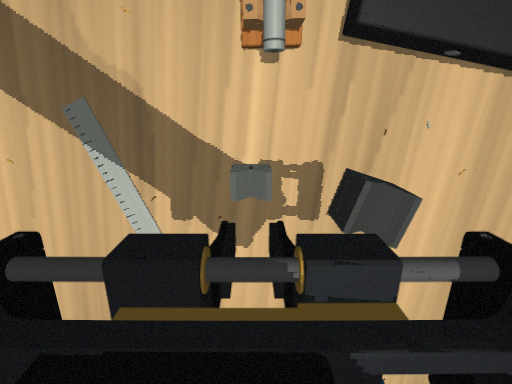

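```bash
python3 - <<'E'
from h import *
go([.4379,-.2655,.018],5.8)
E
python3 -m creep '[{"linear":[0,0,0],"twist":[0,0,0],"fingers":-0.5},{"linear":[0,0,0],"twist":[0,0,0],"fingers":-0.5},{"linear":[0,0,0],"twist":[0,0,0],"fingers":-0.5},{"linear":[0.03,0.001,0],"twist":[0,0,0],"fingers":-0.5},{"linear":[0.065,0.001,0],"twist":[0,0,0],"fingers":-0.5},{"linear":[0.095,0.001,0],"twist":[0,0,0],"fingers":-0.5},{"linear":[0.11,0.001,0],"twist":[0,0,0],"fingers":-0.5},{"linear":[0.116,0.001,0],"twist":[0,0,0],"fingers":-0.5}]'; python3 -m creep '[{"linear":[0,0,0],"twist":[0,0,0],"fingers":0},{"linear":[0,0,0],"twist":[0,0,0],"fingers":0.5},{"linear":[0,0,0],"twist":[0,0,0],"fingers":0.5},{"linear":[0,0,0],"twist":[0,0,0],"fingers":0.5},{"linear":[0,0,0],"twist":[0,0,0],"fingers":0.5},{"linear":[0,0,0],"twist":[0,0,0],"fingers":0.5}]' 40;python3 - <<'E'
from h import *
go([.4378,-.2655,.018],5.9)
E
```

```text
lin [114.8   0.7   0. ] mm twist [-0.26  0.05 -0.  ] t 11.68 pos [ 0.4378 -0.2662  0.1328] F [ 0.2 -1.   0. ] w 21.6
time: 12.35
position: [0.4347, -0.264, 0.0131]
tool_rot: [-0.074, 1.576, 0.077]
ft_force: [-0.8, 0.5, 0.6]
grip_width: 0.724
time: 12.85
position: [0.4382, -0.2656, 0.0177]
tool_rot: [-0.076, 1.568, 0.076]
ft_force: [-2.7, -0.2, 6.2]
grip_width: 0.48
lin [-0.3  0.2 -0.4] mm twist [-0.36  0.1   0.02] t 12.85 pos [ 0.4382 -0.2656  0.0177] F [-2.7 -0.2  6.2] w 41.8
```

```bash
python3 -m creep '[{"linear":[0,0,0],"twist":[0,0,0],"fingers":0.5},{"linear":[0,0,0],"twist":[0,0,0],"fingers":0.5},{"linear":[0,0,0],"twist":[0,0,0],"fingers":0.5},{"linear":[0,0,0],"twist":[0,0,0],"fingers":0.5},{"linear":[-0.001,0,0],"twist":[0,0,0],"fingers":0.5},{"linear":[-0.003,0,0],"twist":[0,0,0],"fingers":0.5},{"linear":[-0.006,0,0],"twist":[0,0,0],"fingers":0.5},{"linear":[-0.009,0,0],"twist":[0,0,0],"fingers":0.5}]' 55;python3 - <<'E'
from h import *
go([.4378,-.2655,.018],5.9)
E
```

```text
time: 13.52
position: [0.4372, -0.2648, 0.0254]
tool_rot: [-0.076, 1.57, 0.076]
ft_force: [0.8, -0.6, -3.9]
grip_width: 0.471
lin [ 7.4 -0.7  0.5] mm twist [-0.35 -0.04 -0.03] t 13.52 pos [ 0.4372 -0.2648  0.0254] F [ 0.8 -0.6 -3.9] w 41.0
```

```bash
python3 -m creep '[{"linear":[-0.006,0,0],"twist":[0,0,0],"fingers":0.5},{"linear":[-0.018,0,0],"twist":[0,0,0],"fingers":0.5},{"linear":[-0.035,0,0],"twist":[0,0,0],"fingers":0.5},{"linear":[-0.055,0,0],"twist":[0,0,0],"fingers":0.5},{"linear":[-0.075,0,0],"twist":[0,0,0],"fingers":0.5},{"linear":[-0.09,0,0],"twist":[0,0,0],"fingers":0.5},{"linear":[-0.1,0,0],"twist":[0,0,0],"fingers":0.5},{"linear":[-0.104,0,0],"twist":[0,0,0],"fingers":0.5}]'
python3 - <<'E'
from h import *
im,d,W,L=held()
m=(L[...,0]<0)&(L[...,0]>-.04)&(abs(L[...,2])<.018)&(abs(L[...,1])<.03)
q=L[m]; print(m.sum(), np.percentile(q[:,0],[2,50,98])*1e3, np.percentile(q[:,1],[0,1,5,95,99,100])*1e3)
a=q[(q[:,0]>-.009)]; print('face',np.median(a[:,1]), np.polyfit(a[:,2],a[:,1],1))
t=L[(abs(abs(L[...,2])-.0195)<.0015)&(L[...,0]<-.02)&(L[...,0]>-.033)&(abs(L[...,1])<.012)]; print('top',np.median(t[:,0]),len(t))
go([.6332,-.0201,.12],-4.4)
cv2.imwrite('pics/w8.png',im[:,:,::-1])
E
```

```text
time: 14.18
position: [0.4386, -0.2658, 0.1318]
tool_rot: [-0.076, 1.566, 0.075]
ft_force: [-0.4, -0.5, -2.9]
grip_width: 0.472
2938 [-29.22491289 -20.71391672  -3.06048419] [-16.27831823 -15.08508166 -13.35503545  16.47359029  16.71204705
  16.99953983]
face 0.016320802935667116 [-0.00170176  0.01632357]
top -0.02883742310884493 263
lin [ 11.9 225.6 217.5] mm twist [9.94 0.17 0.02] t 14.23 pos [ 0.4385 -0.2656  0.1314] F [ 0.5 -0.2 -3.5] w 40.9
```

View pics/w8.png

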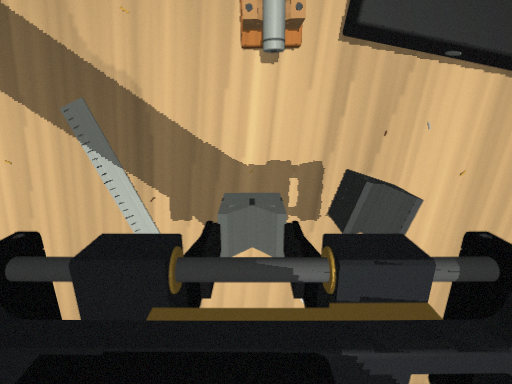

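```bash
python3 -m creep '[{"linear":[0,0.01,0.01],"twist":[1,0,0],"fingers":0.5},{"linear":[0,0.03,0.029],"twist":[2.5,0,0],"fingers":0.5},{"linear":[0,0.056,0.054],"twist":[4,0,0],"fingers":0.5},{"linear":[0,0.084,0.081],"twist":[5.5,0,0],"fingers":0.5},{"linear":[0,0.112,0.108],"twist":[7,0,0],"fingers":0.5},{"linear":[0,0.14,0.135],"twist":[8.5,0,0],"fingers":0.5},{"linear":[0,0.168,0.162],"twist":[9.9,0,0],"fingers":0.5},{"linear":[0,0.194,0.188],"twist":[9.9,0,0],"fingers":0.5}]'; python3 -m creep '[{"linear":[0,0.017,0.022],"twist":[0,0,0],"fingers":0.5},{"linear":[0,0.023,0.031],"twist":[0,0,0],"fingers":0.5},{"linear":[0,0.026,0.034],"twist":[0,0,0],"fingers":0.5},{"linear":[0,0.026,0.034],"twist":[0,0,0],"fingers":0.5},{"linear":[0,0.026,0.034],"twist":[0,0,0],"fingers":0.5}]'
python3 - <<'E'
from h import *
im,d,W=cloud('wrist'); cv2.imwrite('pics/w9.png',im[:,:,::-1])
m=(W[...,2]>.085)&(W[...,2]<.105)&(np.hypot(W[...,0]-.642,W[...,1]-.091)<.04)
w=W[m]; print(m.sum(),cv2.minAreaRect((w[:,:2]*1000).astype(np.float32)),np.percentile(w[:,2],95), w.mean(0))
go([.6333,-.0210,.068],-4.4)
E
```

```text
time: 14.9
position: [0.6062, -0.0515, 0.1282]
tool_rot: [0.06, 1.572, -0.06]
ft_force: [1.3, -0.7, -2.9]
grip_width: 0.469
time: 15.32
position: [0.6405, -0.0326, 0.1289]
tool_rot: [0.06, 1.572, -0.062]
ft_force: [-0.2, -0.5, -3.1]
grip_width: 0.47
2299 ((642.59912109375, 91.50740051269531), (32.16129684448242, 44.14278030395508), 86.21385955810547) 0.09731081544635496 [0.64270583 0.09128708 0.09273688]
lin [61.2 11.3 -8. ] mm twist [-0.12 -0.08  0.05] t 15.37 pos [ 0.6404 -0.0329  0.1292] F [-0.2 -0.9 -2.3] w 40.8
```

View pics/w9.png

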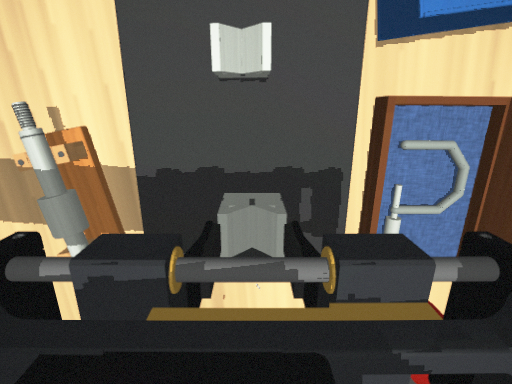

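```bash
python3 -m creep '[{"linear":[0.005,0.006,-0.004],"twist":[0,0,0],"fingers":0.5},{"linear":[0.02,0.01,-0.007],"twist":[0,0,0],"fingers":0.5},{"linear":[0.035,0.0118,-0.007],"twist":[0,0,0],"fingers":0.5},{"linear":[0.047,0.0118,-0.007],"twist":[0,0,0],"fingers":0.5},{"linear":[0.054,0.0118,-0.007],"twist":[0,0,0],"fingers":0.5},{"linear":[0.057,0.0118,-0.007],"twist":[0,0,0],"fingers":0.5},{"linear":[0.058,0.0118,-0.007],"twist":[0,0,0],"fingers":0.5},{"linear":[0.058,0.0118,-0.007],"twist":[0,0,0],"fingers":0.5}]'
python3 - <<'E'
from h import *
go([.6340,-.0207,.068],-4.2)
E
```

```text
time: 16.03
position: [0.636, -0.0188, 0.0719]
tool_rot: [0.06, 1.569, -0.06]
ft_force: [0.2, -0.9, -2.6]
grip_width: 0.47
lin [ 3.9 -2.1 -1.8] mm twist [-0.2   0.03  0.  ] t 16.03 pos [ 0.636  -0.0188  0.0719] F [ 0.2 -0.9 -2.6] w 40.9
```

```bash
python3 -m creep '[{"linear":[0.001,-0.001,-0.0015],"twist":[0,0,0],"fingers":0.5},{"linear":[0.0022,-0.0018,-0.0015],"twist":[0,0,0],"fingers":0.5},{"linear":[0.003,-0.0018,-0.0015],"twist":[0,0,0],"fingers":0.5},{"linear":[0.003,-0.0018,-0.0015],"twist":[0,0,0],"fingers":0.5}]'
python3 - <<'E'
from h import *
go([.6340,-.0207,.068],-4.2)
E
```

```text
time: 16.37
position: [0.6342, -0.0202, 0.0687]
tool_rot: [0.06, 1.57, -0.06]
ft_force: [-1.5, -0.7, -3.3]
grip_width: 0.469
lin [ 0.7 -0.6 -0.2] mm twist [-0.17  0.02 -0.  ] t 16.37 pos [ 0.6342 -0.0202  0.0687] F [-1.5 -0.7 -3.3] w 40.8
```

```bash
python3 -m creep '[{"linear":[0.0005,-0.0003,0],"twist":[0,0,0],"fingers":0.5},{"linear":[0.001,-0.0003,0],"twist":[0,0,0],"fingers":0.5},{"linear":[0.0014,-0.0003,0],"twist":[0,0,0],"fingers":0.5},{"linear":[0.0014,-0.0003,0],"twist":[0,0,0],"fingers":0.5}]'
python3 - <<'E'
from h import *
go([.6340,-.0207,.068],-4.2)
E
```

```text
time: 16.7
position: [0.6343, -0.0203, 0.0678]
tool_rot: [0.06, 1.57, -0.059]
ft_force: [-1.7, 0.6, 2.0]
grip_width: 0.475
lin [-0.2 -0.4 -0.2] mm twist [-0.16  0.02 -0.02] t 16.7 pos [ 0.6343 -0.0203  0.0678] F [-1.7  0.6  2. ] w 41.4
```

```bash
python3 -m creep '[{"linear":[0,0,0],"twist":[0,0,0],"fingers":-0.2},{"linear":[0,0,0],"twist":[0,0,0],"fingers":-0.3},{"linear":[0,0,0],"twist":[0,0,0],"fingers":-0.5},{"linear":[0,0,0],"twist":[0,0,0],"fingers":-0.5},{"linear":[-0.01,0,0],"twist":[0,0,0],"fingers":-0.5},{"linear":[-0.03,0,0],"twist":[0,0,0],"fingers":-0.7},{"linear":[-0.06,0,0],"twist":[0,0,0],"fingers":-1},{"linear":[-0.09,0,0],"twist":[0,0,0],"fingers":-1}]'; python3 -m creep '[{"linear":[-0.02,0,0],"twist":[0,0,0],"fingers":-1},{"linear":[-0.03,0,0],"twist":[0,0,0],"fingers":-1},{"linear":[-0.03,0,0],"twist":[0,0,0],"fingers":-1}]'
python3 - <<'E'
from h import *
im,d,W=cloud('wrist'); cv2.imwrite('pics/w10.png',im[:,:,::-1])
for c in [(.642,.091),(.634,-.0205)]:
    m=(W[...,2]>.085)&(W[...,2]<.105)&(np.hypot(W[...,0]-c[0],W[...,1]-c[1])<.04)
    w=W[m]; print(m.sum(),cv2.minAreaRect((w[:,:2]*1000).astype(np.float32)),np.percentile(w[:,2],95), w.mean(0))
go([.437,-.045,.15],6.4)
E
```

```text
time: 17.37
position: [0.6335, -0.0204, 0.1582]
tool_rot: [0.06, 1.571, -0.06]
ft_force: [0.3, 0.3, 0.7]
grip_width: 0.893
time: 17.62
position: [0.6359, -0.0205, 0.1904]
tool_rot: [0.06, 1.565, -0.059]
ft_force: [0.8, 0.0, -0.4]
grip_width: 0.987
1313 ((642.4935913085938, 91.60285949707031), (32.227935791015625, 44.231163024902344), 85.97589111328125) 0.09726795061221175 [0.64266264 0.09159296 0.09273543]
961 ((634.5833129882812, -19.78426170349121), (32.37329864501953, 43.682186126708984), 85.78523254394531) 0.09749369315508138 [ 0.63468039 -0.01882803  0.09271225]
lin [  37.7  -39.6 -195.3] mm twist [-10.76   0.13  -0.02] t 17.67 pos [ 0.6347 -0.0204  0.1881] F [0.3 0.7 0.3] w 86.6
```

View pics/w10.png

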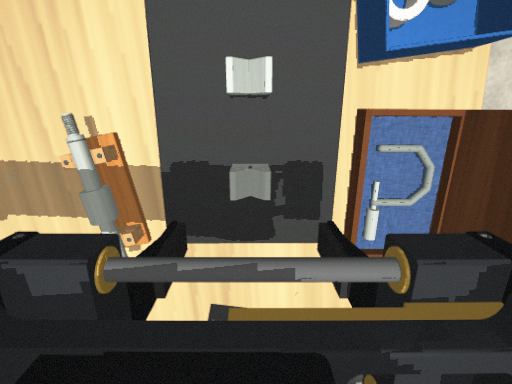

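```bash
python3 -m creep '[{"linear":[0,-0.003,-0.02],"twist":[-3,0,0],"fingers":-1},{"linear":[0,-0.012,-0.06],"twist":[-6,0,0],"fingers":-1},{"linear":[0.005,-0.02,-0.1],"twist":[-9,0,0],"fingers":-1},{"linear":[0.01,-0.028,-0.14],"twist":[-10.8,0,0],"fingers":-1},{"linear":[0.02,-0.035,-0.17],"twist":[-10.8,0,0],"fingers":-1},{"linear":[0.028,-0.038,-0.188],"twist":[-10.8,0,0],"fingers":-1},{"linear":[0.034,-0.0395,-0.195],"twist":[-10.8,0,0],"fingers":-1},{"linear":[0.034,-0.0395,-0.195],"twist":[-10.8,0,0],"fingers":-1}]' 30;  python3 -m creep '[{"linear":[0,0,0],"twist":[0,0,0],"fingers":-1},{"linear":[0,0,0],"twist":[0,0,0],"fingers":-1}]'
cat > shaft.py <<'E'
from h import *
def fit(W,zc,c,yaw):
    a=np.radians(yaw); ax=np.array([-np.sin(a),np.cos(a)])
    P=W.reshape(-1,3); P=P[np.isfinite(P[:,0])]
    s=(P[:,:2]-c)@ax; n=(P[:,:2]-c)@np.array([np.cos(a),np.sin(a)])
    m=(abs(s)<.13)&(abs(n)<.022)&(P[:,2]>zc+.003)&(P[:,2]<zc+.03)
    P=P[m];s=s[m];n=n[m]
    # body: height > zc+13
    b=P[:,2]>zc+.0135; 
    print('body s',np.percentile(s[b],[1,50,99])*1e3,'n',np.percentile(n[b],[1,50,99])*1e3,'top',np.percentile(P[b,2],98), 'all s',s.min()*1e3,s.max()*1e3)
    r=cv2.minAreaRect((P[b,:2]*1000).astype(np.float32)); print(b.sum(),r)
    j=(abs(s)>.028)&(abs(s)<.085)&(P[:,2]>zc+.006); A=np.polyfit(s[j],n[j],1); print('journal line slope deg',np.degrees(A[0]),'off',A[1]*1e3)
E
python3 - <<'E'
from shaft import *
im,d,W=cloud('wrist'); cv2.imwrite('pics/w11.png',im[:,:,::-1])
fit(W,.045,np.array([.437,-.045]),6.4)
print(cloud('top')[0].shape); fit(cloud('top')[2],.045,np.array([.437,-.045]),6.4)
viewer.get_image('wrist'); print(nets.place_of('wrist','shaft_mid'))
go([.437,-.045,.037],6.4)
E
```

```text
time: 18.33
position: [0.4339, -0.0446, 0.1509]
tool_rot: [-0.088, 1.573, 0.089]
ft_force: [-0.0, 0.3, 0.9]
grip_width: 0.996
time: 18.5
position: [0.4379, -0.0447, 0.1533]
tool_rot: [-0.089, 1.568, 0.088]
ft_force: [-0.2, 0.2, -0.9]
grip_width: 1.002
body s [-19.83714882   2.51014771  23.35905141] n [-12.8070172   -0.04638326  11.79346683] top 0.06420653361619517 all s -88.43928430098869 117.25228374057235
908 ((436.08563232421875, -43.63892364501953), (25.205223083496094, 44.2190055847168), 6.9979567527771)
journal line slope deg -0.051739153115638585 off -0.4418425932155118
(384, 512, 3)
body s [48.40022117 53.76639537 68.82605779] n [-5.08017739 -3.05637519 -0.93196215] top 0.06018371940485274 all s 44.28164674323802 114.61804273324832
3 ((427.18505859375, 13.115711212158203), (2.6204957962036133, 20.955116271972656), 0.46227145195007324)
journal line slope deg 0.9384013625173768 off -0.7804537311289281
[{'centre': [0.4342, -0.0394, 0.0455], 'conf': 0.8}]
lin [116.3   0.   -0.4] mm twist [0.04 0.   0.04] t 18.75 pos [ 0.4374 -0.0449  0.1533] F [ 0.3 -0.1  0.5] w 86.8
```

View pics/w11.png

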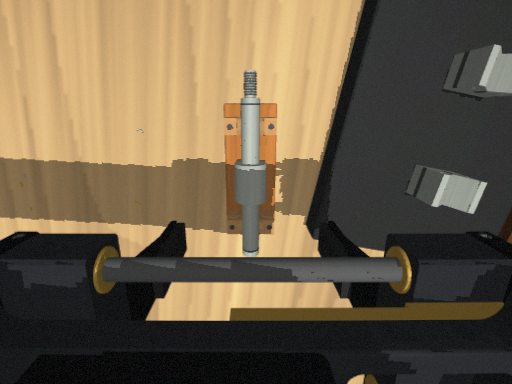

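```bash
python3 -m creep '[{"linear":[0.02,0.0013,-0.001],"twist":[0,0,0],"fingers":-0.8},{"linear":[0.05,0.0013,-0.001],"twist":[0,0,0],"fingers":-0.5},{"linear":[0.075,0.0013,-0.001],"twist":[0,0,0],"fingers":-0.4},{"linear":[0.095,0.0013,-0.001],"twist":[0,0,0],"fingers":-0.4},{"linear":[0.108,0.0013,-0.001],"twist":[0,0,0],"fingers":-0.4},{"linear":[0.114,0.0013,-0.001],"twist":[0,0,0],"fingers":-0.4},{"linear":[0.116,0.0013,-0.001],"twist":[0,0,0],"fingers":-0.4},{"linear":[0.116,0.0013,-0.001],"twist":[0,0,0],"fingers":-0.4}]' 30;  python3 -m creep '[{"linear":[0,0,0],"twist":[0,0,0],"fingers":-0.4},{"linear":[0,0,0],"twist":[0,0,0],"fingers":-0.4}]';  python3 - <<'E'
from h import *
go([.4365,-.0435,.037],6.4)
E
```

```text
time: 19.42
position: [0.4358, -0.0438, 0.0373]
tool_rot: [-0.089, 1.569, 0.088]
ft_force: [-0.2, 0.1, 0.7]
grip_width: 0.703
time: 19.58
position: [0.4366, -0.0436, 0.0382]
tool_rot: [-0.088, 1.567, 0.089]
ft_force: [-0.4, 0.0, 0.8]
grip_width: 0.699
lin [ 1.2  0.1 -0.1] mm twist [ 0.04  0.12 -0.01] t 19.58 pos [ 0.4366 -0.0436  0.0382] F [-0.4  0.   0.8] w 60.8
```

```bash
python3 -m creep '[{"linear":[0.001,0,0],"twist":[0,0,0],"fingers":0},{"linear":[0.001,0,0],"twist":[0,0,0],"fingers":0.3},{"linear":[0.001,0,0],"twist":[0,0,0],"fingers":0.6},{"linear":[0.001,0,0],"twist":[0,0,0],"fingers":0.6},{"linear":[0.001,0,0],"twist":[0,0,0],"fingers":0.6},{"linear":[0.001,0,0],"twist":[0,0,0],"fingers":0.6},{"linear":[0.001,0,0],"twist":[0,0,0],"fingers":0.6},{"linear":[0.001,0,0],"twist":[0,0,0],"fingers":0.6}]' 30;  python3 -m creep '[{"linear":[0,0,0],"twist":[0,0,0],"fingers":0.8},{"linear":[0,0,0],"twist":[0,0,0],"fingers":0.8},{"linear":[0,0,0],"twist":[0,0,0],"fingers":0.8},{"linear":[0,0,0],"twist":[0,0,0],"fingers":0.8}]' 58;  python3 - <<'E'
from h import *
go([.4365,-.0435,.037],6.4)
E
```

```text
time: 20.25
position: [0.4355, -0.0437, 0.0361]
tool_rot: [-0.088, 1.569, 0.088]
ft_force: [-0.2, 0.1, -0.0]
grip_width: 0.229
time: 20.58
position: [0.4356, -0.0437, 0.0362]
tool_rot: [-0.088, 1.569, 0.088]
ft_force: [0.3, 0.5, 0.0]
grip_width: 0.106
lin [-0.8  0.1  0.9] mm twist [ 0.03  0.01 -0.  ] t 20.58 pos [ 0.4356 -0.0437  0.0362] F [0.3 0.5 0. ] w 9.2
```

Run:
```python
from shaft import *
im,d,W=cloud('wrist'); cv2.imwrite('pics/w12.png',im[:,:,::-1])
im,d,W=cloud('scene'); cv2.imwrite('pics/s12.png',cv2.resize(im[100:300,120:360][:,:,::-1],None,fx=3,fy=3,interpolation=cv2.INTER_CUBIC))
```

```text
(no output)
```

View pics/w12.png

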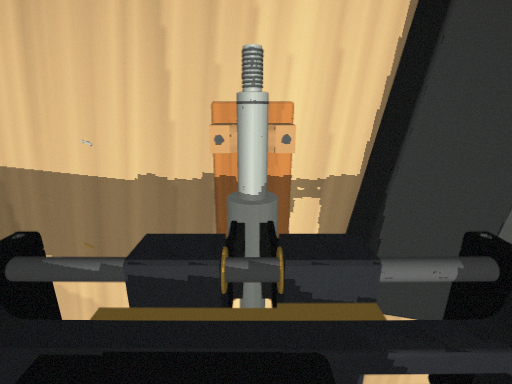

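View pics/s12.png

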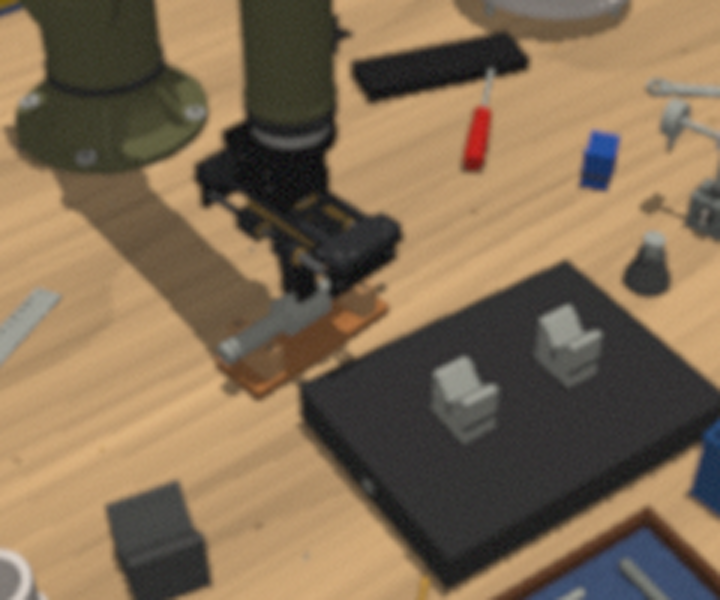

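Run:
```python
from shaft import *
s=readout.get_state(); print(s['grip_width'],s['ft_force'],s['time'])
im,d,W,L=held()
cv2.imwrite('pics/w13.png',cv2.resize(im[180:320,180:330][:,:,::-1],None,fx=5,fy=5,interpolation=cv2.INTER_NEAREST))
for r in range(190,304,8):
    print(r,[tuple((L[r,c]*1e3).round(0).astype(int).tolist()) for c in range(222,288,6)])
```

```text
0.10523328920961376 [0.57662828 0.70813492 0.24311146] 20.6833
190 [(21, 17, -23), (22, 17, -18), (21, 17, -13), (-15, 28, -7), (-18, 29, -3), (-19, 29, 1), (-19, 29, 5), (-14, 28, 9), (22, 17, 16), (21, 17, 21), (22, 17, 26)]
198 [(22, 10, -23), (-13, 21, -15), (-14, 22, -11), (-16, 23, -7), (-18, 23, -3), (-19, 23, 1), (-18, 23, 5), (-15, 22, 9), (-14, 22, 14), (-14, 22, 18), (22, 10, 26)]
206 [(23, 3, -24), (-16, 17, -15), (-23, 19, -10), (-25, 20, -6), (-26, 21, -3), (-27, 21, 1), (-27, 21, 5), (-25, 20, 9), (-22, 19, 13), (-18, 17, 17), (21, 3, 26)]
214 [(21, -4, -24), (-17, 11, -15), (-23, 14, -11), (-26, 15, -6), (-27, 15, -3), (-26, 15, 1), (-27, 15, 5), (-25, 15, 9), (-24, 14, 13), (-15, 11, 18), (22, -4, 26)]
222 [(23, -12, -24), (-16, 5, -15), (-30, 11, -10), (-25, 9, -7), (-27, 10, -3), (-27, 10, 1), (-26, 10, 5), (-27, 10, 9), (-30, 11, 13), (-14, 4, 18), (21, -11, 26)]
230 [(22, -18, -24), (-16, -1, -15), (-42, 11, -9), (-38, 9, -6), (-27, 4, -3), (-27, 4, 1), (-26, 4, 5), (-39, 10, 9), (-41, 11, 12), (-13, -2, 18), (22, -19, 27)]
238 [(-105, 37, -9), (-53, 11, -12), (-
[... 822 characters left out ...]

278 [(-119, 31, -8), (-115, 28, -6), (-115, 28, -4), (-115, 29, -2), (-115, 29, 0), (-115, 29, 1), (-114, 28, 3), (-114, 28, 5), (-115, 29, 7), (-116, 29, 9), (-117, 30, 11)]
286 [(-118, 28, -8), (-97, 12, -8), (-76, -3, -7), (-77, -3, -4), (-19, -45, -3), (-21, -43, 1), (-18, -45, 6), (-78, -2, 7), (-76, -3, 10), (-102, 16, 11), (-119, 28, 11)]
294 [(-116, 23, -8), (-99, 10, -8), (-76, -7, -7), (-76, -8, -5), (-18, -52, -3), (-19, -51, 1), (-19, -51, 6), (-76, -8, 7), (-77, -7, 10), (-102, 13, 11), (-120, 26, 11)]
302 [(-118, 22, -8), (-100, 7, -8), (36, -103, -17), (-12, -64, -8), (-18, -59, -3), (-19, -58, 1), (-19, -59, 6), (-11, -65, 11), (36, -103, 19), (-103, 10, 11), (-121, 24, 11)]
```

View pics/w13.png

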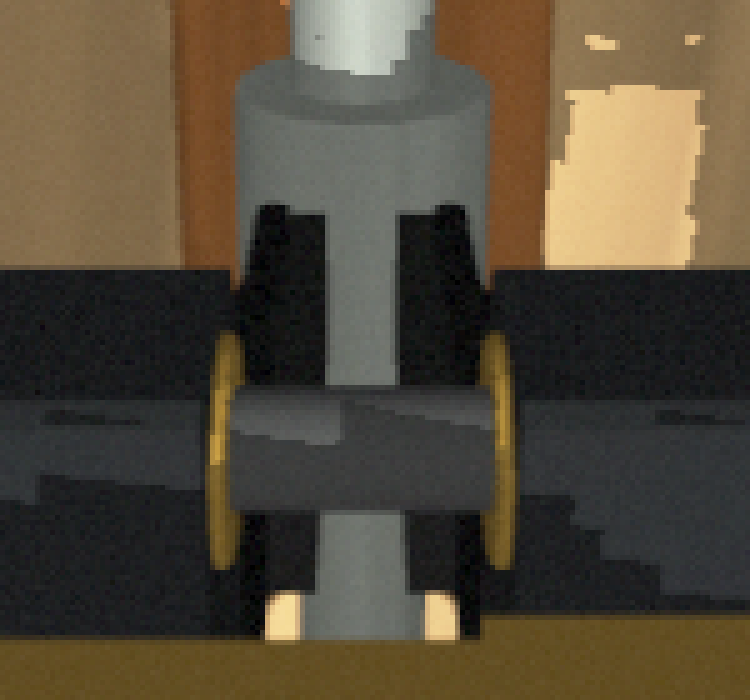

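```bash
python3 -m creep '[{"linear":[0,0,0],"twist":[0,0,0],"fingers":0.4},{"linear":[0,0,0],"twist":[0,0,0],"fingers":0.2},{"linear":[0,0,0],"twist":[0,0,0],"fingers":0}]' 20; python3 -m creep '[{"linear":[0,0,0],"twist":[0,0,0],"fingers":-0.2},{"linear":[0,0,0],"twist":[0,0,0],"fingers":-0.2},{"linear":[0,0,0],"twist":[0,0,0],"fingers":-0.2}]';python3 - <<'E'
from shaft import *
im,d,W=cloud('wrist'); cv2.imwrite('pics/w14.png',im[:,:,::-1])
fit(W,.045,np.array([.437,-.045]),6.4)
go([.4365,-.0435,.037],6.4)
E
```

```text
time: 20.98
position: [0.4354, -0.0437, 0.0361]
tool_rot: [-0.088, 1.569, 0.088]
ft_force: [0.5, 0.2, 0.2]
grip_width: 0.249
time: 21.23
position: [0.4355, -0.0437, 0.0361]
tool_rot: [-0.088, 1.569, 0.088]
ft_force: [0.2, -0.2, 0.2]
grip_width: 0.468
body s [-14.54216745   5.78292884  23.53097843] n [-2.09192231e+01 -1.23394696e-02  2.03083389e+01] top 0.07229034561423947 all s -67.07167094635459 117.12105361927993
2147 ((436.4587097167969, -41.12656784057617), (43.819618225097656, 39.89569091796875), 6.064470291137695)
journal line slope deg -0.02929239845489944 off -0.08189192734124197
lin [-0.9  0.1  1. ] mm twist [ 0.04  0.   -0.  ] t 21.28 pos [ 0.4355 -0.0437  0.0361] F [-0.2  0.   0.6] w 44.8
```

View pics/w14.png

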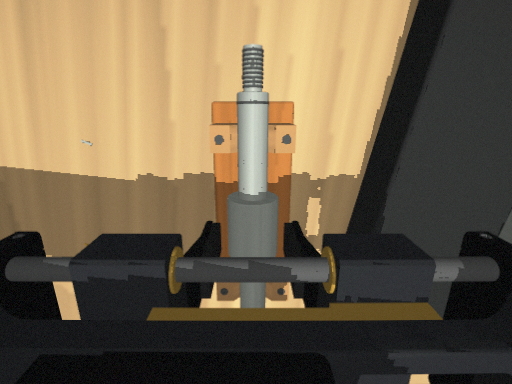

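```bash
python3 -m creep '[{"linear":[0,0,0],"twist":[0,0,0],"fingers":0.1},{"linear":[0,0,0],"twist":[0,0,0],"fingers":0.15},{"linear":[0,0,0],"twist":[0,0,0],"fingers":0.2},{"linear":[0,0,0],"twist":[0,0,0],"fingers":0.25}]' 15; python3 -m creep '[{"linear":[0,0,0],"twist":[0,0,0],"fingers":0.3},{"linear":[0,0,0],"twist":[0,0,0],"fingers":0.3},{"linear":[0,0,0],"twist":[0,0,0],"fingers":0.3}]'
```

```text
time: 21.62
position: [0.4355, -0.0437, 0.0362]
tool_rot: [-0.088, 1.569, 0.088]
ft_force: [0.1, -0.1, -0.6]
grip_width: 0.411
time: 21.87
position: [0.4355, -0.0436, 0.0362]
tool_rot: [-0.088, 1.569, 0.088]
ft_force: [0.2, 0.0, -0.8]
grip_width: 0.356
```

```bash
python3 -m creep '[{"linear":[0,0,0],"twist":[0,0,0],"fingers":0.3},{"linear":[-0.003,0,0],"twist":[0,0,0],"fingers":0.3},{"linear":[-0.006,0,0],"twist":[0,0,0],"fingers":0.3},{"linear":[-0.009,0,0],"twist":[0,0,0],"fingers":0.3},{"linear":[-0.009,0,0],"twist":[0,0,0],"fingers":0.3}]' 30
python3 - <<'E'
from shaft import *
im,d,W,L=held()
cv2.imwrite('pics/w15.png',cv2.resize(im[180:320,180:330][:,:,::-1],None,fx=5,fy=5,interpolation=cv2.INTER_NEAREST))
fit(W,.045,np.array([.437,-.045]),6.4)
E
```

```text
time: 22.28
position: [0.4362, -0.0436, 0.046]
tool_rot: [-0.088, 1.567, 0.088]
ft_force: [-0.4, 0.0, -0.5]
grip_width: 0.347
body s [-19.30306105   3.74558644  23.5113666 ] n [-14.90005144  -0.04240887  15.50266822] top 0.0730081302875017 all s -74.93788052577419 117.68000141219066
2057 ((436.8200378417969, -43.31957244873047), (43.541297912597656, 44.264259338378906), 6.655847549438477)
journal line slope deg -0.03340932259262096 off -0.05684017349105222
```

View pics/w15.png

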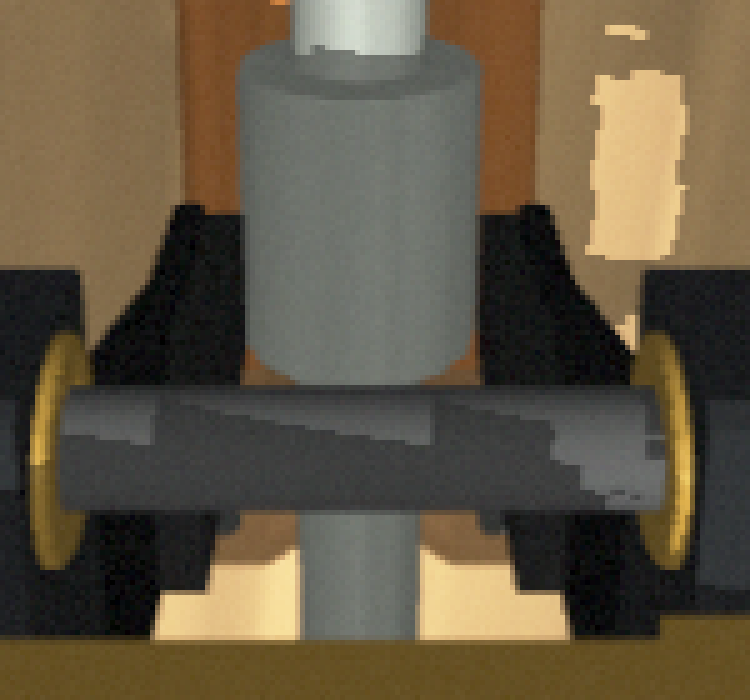

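```bash
python3 -m creep '[{"linear":[0,0,0],"twist":[0,0,0],"fingers":-0.2},{"linear":[0,0,0],"twist":[0,0,0],"fingers":-0.2},{"linear":[0,0,0],"twist":[0,0,0],"fingers":-0.2},{"linear":[0.004,0,0],"twist":[0,0,0],"fingers":-0.2},{"linear":[0.009,0,0],"twist":[0,0,0],"fingers":-0.1},{"linear":[0.009,0,0],"twist":[0,0,0],"fingers":0}]' 60;  python3 -m creep '[{"linear":[0,0,0],"twist":[0,0,0],"fingers":1}]'; python3 -m creep '[{"linear":[0,0,0],"twist":[0,0,0],"fingers":1}]';python3 -m creep '[{"linear":[0,0,0],"twist":[0,0,0],"fingers":1}]';python3 -m creep '[{"linear":[0,0,0],"twist":[0,0,0],"fingers":1}]'
python3 - <<'E'
from h import *
s=readout.get_state(); print(s)
E
```

```text
time: 22.83
position: [0.4345, -0.0437, 0.035]
tool_rot: [-0.088, 1.571, 0.088]
ft_force: [-0.5, -0.0, -0.2]
grip_width: 0.532
time: 22.92
position: [0.4349, -0.0438, 0.0356]
tool_rot: [-0.088, 1.57, 0.088]
ft_force: [1.0, -0.6, 0.5]
grip_width: 0.486
time: 23.0
position: [0.4354, -0.0438, 0.036]
tool_rot: [-0.088, 1.569, 0.088]
ft_force: [-0.1, 0.3, -0.5]
grip_width: 0.422
time: 23.08
position: [0.4356, -0.0437, 0.0362]
tool_rot: [-0.088, 1.569, 0.088]
ft_force: [0.4, -0.6, 0.1]
grip_width: 0.358
time: 23.17
position: [0.4357, -0.0437, 0.0363]
tool_rot: [-0.088, 1.569, 0.088]
ft_force: [-0.3, 0.4, -0.3]
grip_width: 0.281
{'time': 23.1667, 'joint_positions': array([-0.56275573,  0.00506862,  0.60970671,  2.15706698, -0.00363432,
        0.98007114,  0.16135285]), 'qd': array([ 1.11579099e-04, -5.67307936e-04,  1.34482144e-03, -2.91977183e-04,
       -1.52526903e-04,  9.16806543e-04,  1.65013144e-05]), 'joint_torque': array([-1.53399153e-03, -2.13720989e+01,  7.91214220e-02, -2.64514232e+01,
       -4.71250608e-02,  5.05566783e-02, -8.84949918e-05]), 'position': array([ 0.43565803, -0.04365735,  0.03628683]), 'tool_rot': array([-0.0881883 ,  1.5686811 ,  0.08832074]), 'ft_force': array([-0.27512201,  0.36854876, -0.28556748]), 'torque': array([-0.02075484,  0.04226224, -0.01531658]), 'grip_width': 0.28054241305452954}
```

```bash
python3 -m creep '[{"linear":[0,0,0],"twist":[0,0,0],"fingers":1},{"linear":[0,0,0],"twist":[0,0,0],"fingers":1},{"linear":[0,0,0],"twist":[0,0,0],"fingers":1},{"linear":[0,0,0],"twist":[0,0,0],"fingers":1},{"linear":[0,0,0],"twist":[0,0,0],"fingers":1},{"linear":[0,0,0],"twist":[0,0,0],"fingers":1}]';python3 - <<'E'
from shaft import *
s=readout.get_state(); print(s['grip_width'],s['ft_force'],s['time'])
im,d,W,L=held()
cv2.imwrite('pics/w16.png',cv2.resize(im[180:320,180:330][:,:,::-1],None,fx=5,fy=5,interpolation=cv2.INTER_NEAREST))
E
```

```text
time: 23.67
position: [0.4361, -0.0437, 0.0367]
tool_rot: [-0.088, 1.568, 0.088]
ft_force: [-0.6, 0.3, 6.0]
grip_width: 0.006
0.005674722052947754 [-0.622433    0.2810579   5.95507547] 23.6667
```

View pics/w16.png

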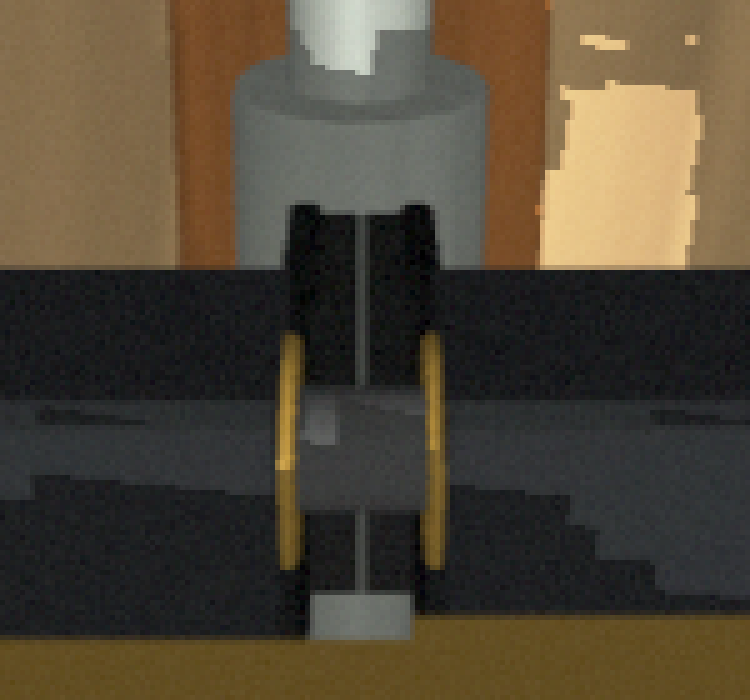

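```bash
python3 -m creep '[{"linear":[-0.01,0,0],"twist":[0,0,0],"fingers":1},{"linear":[-0.03,0,0],"twist":[0,0,0],"fingers":0.5},{"linear":[-0.05,0,0],"twist":[0,0,0],"fingers":0},{"linear":[-0.06,0,0],"twist":[0,0,0],"fingers":0},{"linear":[-0.06,0,0],"twist":[0,0,0],"fingers":0},{"linear":[-0.06,0,0],"twist":[0,0,0],"fingers":0}]' 20;python3 - <<'E'
from shaft import *
s=readout.get_state(); print(s['grip_width'],s['ft_force'],s['position'])
im,d,W,L=held()
cv2.imwrite('pics/w17.png',im[:,:,::-1])
R0=R.from_rotvec(s['tool_rot'])
for p in [(.011,.0095,.02),(.011,-.0095,.02),(0,0,.02),(-.03,.0095,.02)]: print(p,proj('wrist',R0.apply(p)+s['position']))
m=(L[...,0]>-.06)&(L[...,0]<.02)&(abs(L[...,2])<.05)&(abs(L[...,1])<.02)
q=L[m]; print(len(q), np.percentile(q[:,0],[90,99,100]), np.percentile(q[:,1],[0,5,95,100]))
im,d,W=cloud('scene'); 
L=R0.inv().apply(W.reshape(-1,3)-s['position'])
m=(L[...,0]>-.06)&(L[...,0]<.02)&(abs(L[...,2])<.05)&(abs(L[...,1])<.02)
q=L[m]; print(len(q), np.percentile(q[:,0],[50,90,99,100]), np.percentile(q[:,1],[0,5,95,100]))
cv2.imwrite('pics/s17.png',cv2.resize(im[100:240,160:300][:,:,::-1],None,fx=4,fy=4,interpolation=cv2.INTER_CUBIC))
print([proj('scene',R0.apply(p)+s['position']) for p in [(.011,0,0),(-.03,0,0)]])
E
```

```text
time: 24.22
position: [0.4357, -0.0436, 0.0962]
tool_rot: [-0.088, 1.568, 0.089]
ft_force: [-1.0, -0.9, -0.0]
grip_width: 0.303
0.3026902944836922 [-0.97038169 -0.88736291 -0.03721433] [ 0.43565314 -0.04355308  0.09624722]
(0.011, 0.0095, 0.02) (np.float64(277.0299960761243), np.float64(203.43283574936876))
(0.011, -0.0095, 0.02) (np.float64(276.3903610416252), np.float64(225.92912749113842))
(0, 0, 0.02) (np.float64(277.9314158098122), np.float64(220.28824077681548))
(-0.03, 0.0095, 0.02) (np.float64(282.50410779703316), np.float64(224.91355173167912))
1033 [-0.03221026 -0.02792268 -0.02707034] [-0.00967002 -0.0006594   0.01137189  0.01187806]
147 [-0.0418878  -0.02911291 -0.02653065 -0.02594878] [-0.01382334 -0.01184259  0.009596    0.01093984]
[(np.float64(219.0352500026576), np.float64(190.92044868901306)), (np.float64(218.46705789677085), np.float64(179.13293941792458))]
```

View pics/w17.png

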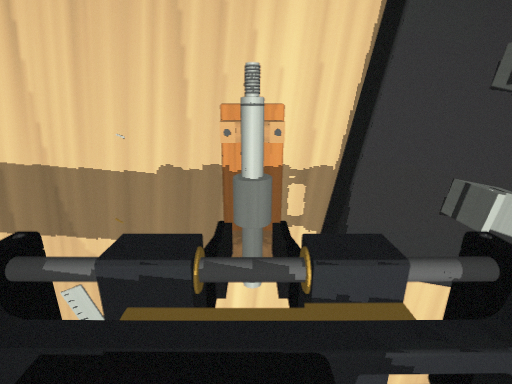

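View pics/s17.png

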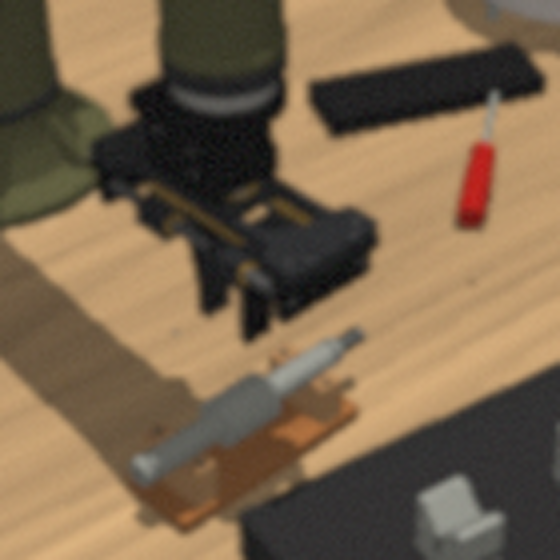

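```bash
python3 -m creep '[{"linear":[0.0,0,0.001],"twist":[0,0,0],"fingers":-0.4},{"linear":[0,0,0.001],"twist":[0,0,0],"fingers":-0.4},{"linear":[0,0,0.001],"twist":[0,0,0],"fingers":-0.4},{"linear":[0.02,0,0.001],"twist":[0,0,0],"fingers":-0.4},{"linear":[0.045,0,0.001],"twist":[0,0,0],"fingers":-0.4},{"linear":[0.07,0,0.001],"twist":[0,0,0],"fingers":-0.4},{"linear":[0.085,0,0.001],"twist":[0,0,0],"fingers":-0.4},{"linear":[0.093,0,0.001],"twist":[0,0,0],"fingers":-0.4}]' 20;python3 -m creep '[{"linear":[0.003,0,0],"twist":[0,0,0],"fingers":-0.4},{"linear":[0.003,0,0],"twist":[0,0,0],"fingers":-0.4},{"linear":[0.003,0,0],"twist":[0,0,0],"fingers":-0.4}]'
python3 - <<'E'
from h import *
go([.4365,-.0435,-.0005],6.4)
im,d,W,L=held(); cv2.imwrite('pics/w18.png',im[:,:,::-1])
E
```

```text
time: 24.98
position: [0.4345, -0.0438, 0.0009]
tool_rot: [-0.089, 1.573, 0.088]
ft_force: [0.4, 0.5, 0.9]
grip_width: 0.7
time: 25.23
position: [0.4373, -0.0436, 0.0009]
tool_rot: [-0.088, 1.568, 0.088]
ft_force: [-0.6, -0.5, -1.0]
grip_width: 0.702
lin [ 1.4  0.2 -0.8] mm twist [0.04 0.07 0.  ] t 25.23 pos [ 0.4373 -0.0436  0.0009] F [-0.6 -0.5 -1. ] w 61.1
```

View pics/w18.png

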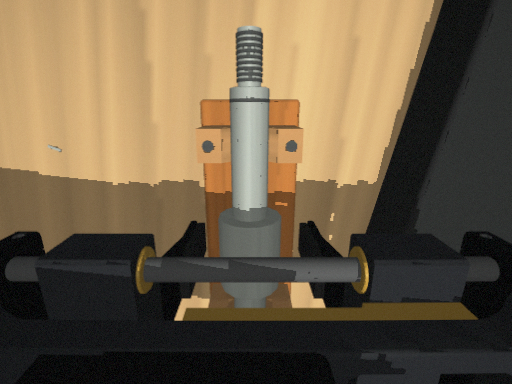

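```bash
python3 -m creep '[{"linear":[0.001,0,-0.0008],"twist":[0,0,0],"fingers":0},{"linear":[0.001,0,-0.0008],"twist":[0,0,0],"fingers":0.3},{"linear":[0.001,0,-0.0008],"twist":[0,0,0],"fingers":0.5},{"linear":[0.001,0,-0.0008],"twist":[0,0,0],"fingers":0.5},{"linear":[0.001,0,-0.0008],"twist":[0,0,0],"fingers":0.5},{"linear":[0.001,0,-0.0008],"twist":[0,0,0],"fingers":0.5},{"linear":[0.001,0,-0.0008],"twist":[0,0,0],"fingers":0.5}]' 25;python3 -m creep '[{"linear":[0,0,0],"twist":[0,0,0],"fingers":0.7},{"linear":[0,0,0],"twist":[0,0,0],"fingers":0.8},{"linear":[0,0,0],"twist":[0,0,0],"fingers":0.8},{"linear":[0,0,0],"twist":[0,0,0],"fingers":0.8}]' 50
```

```text
time: 25.87
position: [0.4359, -0.0436, -0.0007]
tool_rot: [-0.088, 1.569, 0.088]
ft_force: [0.5, 0.3, 1.8]
grip_width: 0.405
time: 26.2
position: [0.436, -0.0436, -0.0006]
tool_rot: [-0.088, 1.569, 0.088]
ft_force: [-1.4, 0.7, 2.2]
grip_width: 0.402
```

```bash
python3 -m creep '[{"linear":[-0.002,0,0],"twist":[0,0,0],"fingers":0.8},{"linear":[-0.008,0,0],"twist":[0,0,0],"fingers":0.8},{"linear":[-0.022,0,0],"twist":[0,0,0],"fingers":0.8},{"linear":[-0.045,0,0],"twist":[0,0,0],"fingers":0.8},{"linear":[-0.07,0,0],"twist":[0,0,0],"fingers":0.8},{"linear":[-0.092,0,0],"twist":[0,0,0],"fingers":0.8},{"linear":[-0.104,0,0],"twist":[0,0,0],"fingers":0.8},{"linear":[-0.11,0,0],"twist":[0,0,0],"fingers":0.8}]' 50
python3 - <<'E'
from shaft import *
go([.6385,.0359,.11],-4.1)
im,d,W,L=held(); cv2.imwrite('pics/w19.png',im[:,:,::-1])
P=L.reshape(-1,3)
m=(abs(P[:,2])<.02)&(P[:,0]<-.03)&(P[:,0]>-.07)&(abs(P[:,1])<.14); P=P[m]
j=(P[:,1]>.03)&(P[:,1]<.085)&(abs(P[:,2])<.012)
print('journal slope z/y deg',np.degrees(np.polyfit(P[j,1],P[j,2],1)[0]),'off',np.polyfit(P[j,1],P[j,2],1)[1]*1e3)
r=[]
for a in range(26,90,6):
    k=(P[:,1]>a/1e3)&(P[:,1]<(a+6)/1e3)&(abs(P[:,2])<.012); r.append((a+3,round(P[k,0].min()*1e3,1)))
print('top per y',r)
b=(P[:,0]<-.0525)&(P[:,1]>.01)&(P[:,1]<.05); print('shaft end',P[P[:,2].__abs__()<.006][:,1].max(), 'body', np.percentile(P[b,1],[50,98,100]),P[b,0].min())
E
```

```text
time: 26.87
position: [0.4361, -0.0438, 0.1106]
tool_rot: [-0.088, 1.567, 0.088]
ft_force: [-0.8, -0.3, -5.2]
grip_width: 0.399
lin [  1.   56.5 210.1] mm twist [10.53  0.1  -0.03] t 26.87 pos [ 0.4361 -0.0438  0.1106] F [-0.8 -0.3 -5.2] w 34.7
journal slope z/y deg -0.04069082170202515 off 1.086062933731939
top per y [(29, np.float64(-57.3)), (35, np.float64(-57.5)), (41, np.float64(-57.5)), (47, np.float64(-57.6)), (53, np.float64(-57.5)), (59, np.float64(-57.1)), (65, np.float64(-57.6)), (71, np.float64(-57.2)), (77, np.float64(-57.1)), (83, np.float64(-57.5)), (89, np.float64(-57.8))]
shaft end 0.11618368143489569 body [0.02206201 0.048795   0.04998672] -0.06932192307869522
```

View pics/w19.png

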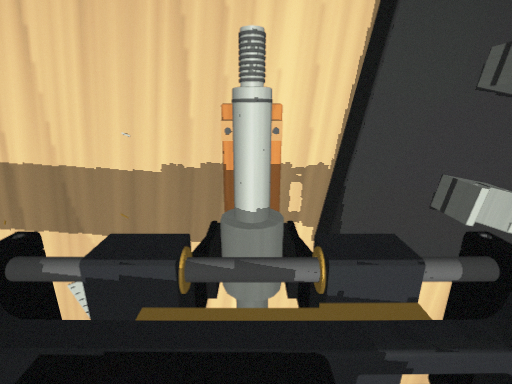

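```bash
python3 -m creep '[{"linear":[-0.002,0.002,0.008],"twist":[0.5,0,0],"fingers":0.8},{"linear":[-0.004,0.007,0.026],"twist":[1.5,0,0],"fingers":0.8},{"linear":[-0.006,0.014,0.052],"twist":[3,0,0],"fingers":0.8},{"linear":[-0.006,0.022,0.082],"twist":[4.5,0,0],"fingers":0.8},{"linear":[-0.006,0.03,0.112],"twist":[6,0,0],"fingers":0.8},{"linear":[-0.006,0.038,0.142],"twist":[7.5,0,0],"fingers":0.8},{"linear":[-0.006,0.045,0.168],"twist":[9,0,0],"fingers":0.8},{"linear":[-0.006,0.051,0.188],"twist":[10,0,0],"fingers":0.8}]'; python3 -m creep '[{"linear":[0,0.005,0.01],"twist":[0.5,0,0],"fingers":0.8},{"linear":[0,0.008,0.015],"twist":[0.5,0,0],"fingers":0.8},{"linear":[0,0.009,0.017],"twist":[0.5,0,0],"fingers":0.8},{"linear":[0,0.009,0.017],"twist":[0.5,0,0],"fingers":0.8},{"linear":[0,0.009,0.017],"twist":[0.5,0,0],"fingers":0.8}]'
python3 - <<'E'
from shaft import *
go([.638,.0357,.0484],-4.1)
im,d,W,L=held(); cv2.imwrite('pics/w20.png',im[:,:,::-1])
c=(.642,.091)
m=(W[...,2]>.085)&(W[...,2]<.105)&(np.hypot(W[...,0]-c[0],W[...,1]-c[1])<.04)
w=W[m]; print(m.sum(),cv2.minAreaRect((w[:,:2]*1000).astype(np.float32)),np.percentile(w[:,2],95), w.mean(0))
E
```

```text
time: 27.58
position: [0.618, 0.0299, 0.1122]
tool_rot: [0.048, 1.573, -0.05]
ft_force: [0.0, -0.9, -5.6]
grip_width: 0.401
time: 28.0
position: [0.6333, 0.0353, 0.1144]
tool_rot: [0.056, 1.572, -0.057]
ft_force: [-0.4, -1.5, -6.1]
grip_width: 0.402
lin [66.   0.8  4.8] mm twist [ 0.   -0.11  0.04] t 28.0 pos [0.6333 0.0353 0.1144] F [-0.4 -1.5 -6.1] w 34.9
874 ((642.7428588867188, 91.38082122802734), (32.249778747558594, 44.12259292602539), 86.05994415283203) 0.09741923502190794 [0.65171764 0.091341   0.09526009]
```

View pics/w20.png

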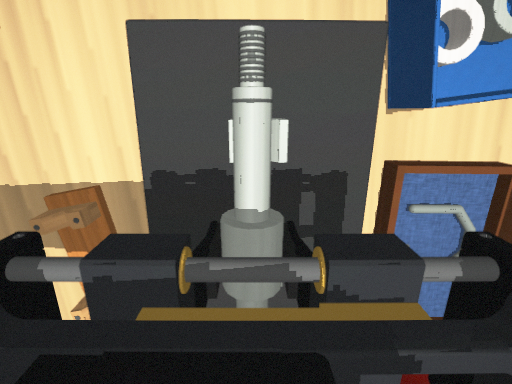

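```bash
python3 -m creep '[{"linear":[0.005,0.0008,0.003],"twist":[0,0,0],"fingers":0.8},{"linear":[0.016,0.0008,0.0045],"twist":[0,0,0],"fingers":0.8},{"linear":[0.03,0.0008,0.0048],"twist":[0,0,0],"fingers":0.8},{"linear":[0.042,0.0008,0.0048],"twist":[0,0,0],"fingers":0.8},{"linear":[0.049,0.0008,0.0048],"twist":[0,0,0],"fingers":0.8},{"linear":[0.052,0.0008,0.0048],"twist":[0,0,0],"fingers":0.8},{"linear":[0.052,0.0008,0.0048],"twist":[0,0,0],"fingers":0.8},{"linear":[0.052,0.0008,0.0048],"twist":[0,0,0],"fingers":0.8}]'
python3 - <<'E'
from shaft import *
go([.638,.0357,.0484],-4.1)
im,d,W,L=held(); cv2.imwrite('pics/w21.png',im[:,:,::-1])
im,d,W=cloud('scene');cv2.imwrite('pics/s21.png',cv2.resize(im[150:310,190:390][:,:,::-1],None,fx=4,fy=4,interpolation=cv2.INTER_CUBIC))
E
```

```text
time: 28.72
position: [0.6393, 0.0364, 0.0631]
tool_rot: [0.056, 1.57, -0.056]
ft_force: [0.3, -0.4, -5.8]
grip_width: 0.399
lin [14.7 -0.8 -1.2] mm twist [0.04 0.   0.01] t 28.72 pos [0.6393 0.0364 0.0631] F [ 0.3 -0.4 -5.8] w 34.7
```

View pics/w21.png

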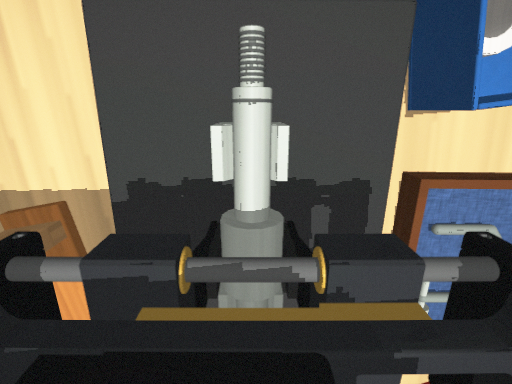

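View pics/s21.png

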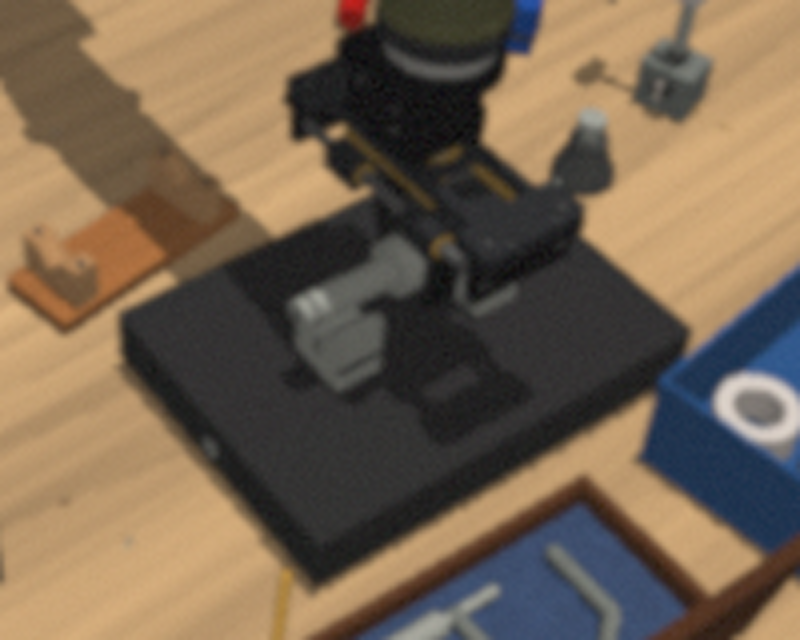

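Run:
```python
from shaft import *
im,d,W,L=held()
m=(W[...,2]>.092)&(W[...,2]<.101)&(L[...,1]>.035)&(L[...,1]<.08)&(abs(L[...,2])<.04)&(abs(L[...,2])>.011)
q=L[m]; print(len(q),np.percentile(q[:,2],[0,1,99,100])*1e3,np.percentile(q[:,1],[1,99])*1e3)
m=(L[...,1]>.03)&(L[...,1]<.08)&(abs(L[...,2])<.015)&(L[...,0]<-.05)
q=L[m]; print('shaft z', np.percentile(q[:,2],[1,50,99])*1e3)
```

```text
1949 [-22.8733282  -22.60675102  20.99555029  21.30446992] [39.37142005 71.12599442]
shaft z [-13.97217509   0.85731007  14.08750216]
```

```bash
python3 -m creep '[{"linear":[0.002,-0.0009,-0.0015],"twist":[0,0,0],"fingers":0.8},{"linear":[0.005,-0.0009,-0.0015],"twist":[0,0,0],"fingers":0.8},{"linear":[0.008,-0.0009,-0.0015],"twist":[0,0,0],"fingers":0.8},{"linear":[0.0105,-0.0009,-0.0015],"twist":[0,0,0],"fingers":0.8},{"linear":[0.012,-0.0009,-0.0015],"twist":[0,0,0],"fingers":0.8},{"linear":[0.0125,-0.0009,-0.0015],"twist":[0,0,0],"fingers":0.8},{"linear":[0.0125,-0.0009,-0.0015],"twist":[0,0,0],"fingers":0.8}]'
python3 - <<'E'
from shaft import *
go([.638,.0357,.0484],-4.1)
im,d,W,L=held()
m=(W[...,2]>.092)&(W[...,2]<.101)&(L[...,1]>.035)&(L[...,1]<.08)&(abs(L[...,2])<.04)&(abs(L[...,2])>.011)
q=L[m]; print(len(q),np.percentile(q[:,2],[0,1,99,100])*1e3,np.percentile(q[:,1],[1,99])*1e3)
E
```

```text
time: 29.45
position: [0.6375, 0.0357, 0.0504]
tool_rot: [0.056, 1.57, -0.056]
ft_force: [0.4, -0.5, -6.2]
grip_width: 0.397
lin [2.  0.  0.5] mm twist [ 0.04 -0.02  0.01] t 29.45 pos [0.6375 0.0357 0.0504] F [ 0.4 -0.5 -6.2] w 34.5
2353 [-20.69770848 -20.34529791  23.23531706  23.539928  ] [40.29641644 72.01530334]
```

```bash
python3 -m creep '[{"linear":[0.0005,0,0.0002],"twist":[0,0,0],"fingers":0.8},{"linear":[0.001,0,0.0003],"twist":[0,0,0],"fingers":0.8},{"linear":[0.0015,0,0.0003],"twist":[0,0,0],"fingers":0.8},{"linear":[0.0015,0,0.0003],"twist":[0,0,0],"fingers":0.8}]';  python3 -m creep '[{"linear":[0.0004,0,0],"twist":[0,0,0],"fingers":0.8},{"linear":[0.0008,0,0],"twist":[0,0,0],"fingers":0.8},{"linear":[0.0008,0,0],"twist":[0,0,0],"fingers":0.8}]'
```

```text
time: 29.83
position: [0.6379, 0.0357, 0.0491]
tool_rot: [0.056, 1.57, -0.056]
ft_force: [-0.2, 0.5, -5.7]
grip_width: 0.4
time: 30.08
position: [0.6381, 0.0357, 0.0486]
tool_rot: [0.056, 1.57, -0.055]
ft_force: [-1.0, -0.3, -4.4]
grip_width: 0.403
```

```bash
python3 -m creep '[{"linear":[0.0003,0,0],"twist":[0,0,0],"fingers":0.8},{"linear":[0.0006,0,0],"twist":[0,0,0],"fingers":0.8},{"linear":[0.0006,0,0],"twist":[0,0,0],"fingers":0.8}]';python3 -m creep '[{"linear":[0.0002,0,0],"twist":[0,0,0],"fingers":0.8},{"linear":[0.0005,0,0],"twist":[0,0,0],"fingers":0.8},{"linear":[0.0005,0,0],"twist":[0,0,0],"fingers":0.8}]'
```

```text
time: 30.33
position: [0.6382, 0.0356, 0.0485]
tool_rot: [0.056, 1.57, -0.055]
ft_force: [-0.4, 0.3, 0.9]
grip_width: 0.398
time: 30.58
position: [0.6382, 0.0357, 0.0484]
tool_rot: [0.056, 1.569, -0.055]
ft_force: [-3.0, -0.2, 6.2]
grip_width: 0.401
```

```bash
python3 -m creep '[{"linear":[-0.0005,0,0],"twist":[0,0,0],"fingers":0.3},{"linear":[-0.0005,0,0],"twist":[0,0,0],"fingers":0.1},{"linear":[-0.0005,0,0],"twist":[0,0,0],"fingers":0},{"linear":[-0.0005,0,0],"twist":[0,0,0],"fingers":-0.2},{"linear":[-0.0005,0,0],"twist":[0,0,0],"fingers":-0.3},{"linear":[-0.0005,0,0],"twist":[0,0,0],"fingers":-0.3},{"linear":[-0.0005,0,0],"twist":[0,0,0],"fingers":-0.3}]' 10;python3 -m creep '[{"linear":[-0.01,0,0],"twist":[0,0,0],"fingers":-0.3},{"linear":[-0.03,0,0],"twist":[0,0,0],"fingers":-0.3},{"linear":[-0.06,0,0],"twist":[0,0,0],"fingers":-0.5},{"linear":[-0.09,0,0],"twist":[0,0,0],"fingers":-0.6},{"linear":[-0.115,0,0],"twist":[0,0,0],"fingers":-0.6},{"linear":[-0.13,0,0],"twist":[0,0,0],"fingers":-0.6},{"linear":[-0.14,0,0],"twist":[0,0,0],"fingers":-0.6},{"linear":[-0.14,0,0],"twist":[0,0,0],"fingers":-0.6}]'
python3 - <<'E'
from shaft import *
im,d,W,L=held(); cv2.imwrite('pics/w22.png',im[:,:,::-1])
fit(W,.094,np.array([.638,.0357]),-4.1)
for c in [(.642,.091),(.634,-.0205)]:
    m=(W[...,2]>.092)&(W[...,2]<.1)&(np.hypot(W[...,0]-c[0],W[...,1]-c[1])<.032)
    a=np.radians(-4.1); e=(W[m][:,:2]-np.array([.638,.0357])); s=e@np.array([-np.sin(a),np.cos(a)]); n=e@np.array([np.cos(a),np.sin(a)])
    k=abs(n)>.012; print(m.sum(),np.percentile(s[k],[1,99])*1e3,np.percentile(n[k],[1,99])*1e3)
go([.558,.394,.25],15)
E
```

```text
time: 31.17
position: [0.6381, 0.0357, 0.0477]
tool_rot: [0.056, 1.57, -0.056]
ft_force: [0.4, -0.1, 0.7]
grip_width: 0.634
time: 31.83
position: [0.6394, 0.0356, 0.1909]
tool_rot: [0.057, 1.565, -0.055]
ft_force: [0.1, -0.2, 1.1]
grip_width: 0.795
body s [-21.18769429   1.22757008  21.84818834] n [-11.59447472   0.88211198  12.51417132] top 0.11331480531684303 all s -84.86509812300133 115.92991042612819
956 ((638.4088745117188, 35.71318054199219), (44.213035583496094, 26.021238327026367), 86.5927734375)
journal line slope deg -0.1421409741154829 off 0.5695773292161656
876 [40.11686558 71.43362889] [-21.39857584  22.33932247]
625 [-71.14814117 -39.6900879 ] [-21.13506815  22.56525434]
lin [ -61.2  351.8 -105.5] mm twist [-19.06   0.11  -0.02] t 31.88 pos [0.6384 0.0356 0.1888] F [-0.2  0.  -0.6] w 69.3
```

View pics/w22.png

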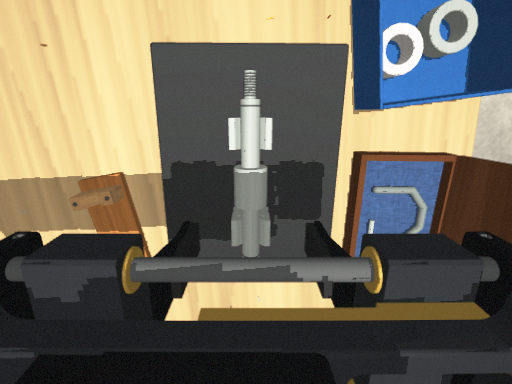

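```bash
python3 -m creep '[{"linear":[-0.02,0.015,-0.005],"twist":[-2,0,0],"fingers":-0.6},{"linear":[-0.035,0.045,-0.014],"twist":[-5,0,0],"fingers":-0.6},{"linear":[-0.045,0.083,-0.025],"twist":[-9,0,0],"fingers":-0.6},{"linear":[-0.055,0.122,-0.036],"twist":[-13,0,0],"fingers":-0.6},{"linear":[-0.06,0.161,-0.048],"twist":[-17,0,0],"fingers":-0.6},{"linear":[-0.06,0.2,-0.06],"twist":[-19,0,0],"fingers":-0.6},{"linear":[-0.06,0.239,-0.072],"twist":[-19,0,0],"fingers":-0.6},{"linear":[-0.06,0.278,-0.083],"twist":[-19,0,0],"fingers":-0.6}]';python3 - <<'E'
from h import *
go([.558,.374,.25],15)
E
```

```text
time: 32.55
position: [0.5732, 0.3205, 0.2461]
tool_rot: [-0.206, 1.564, 0.204]
ft_force: [1.3, 0.1, -0.8]
grip_width: 0.802
lin [-3.9 55.6 -0.9] mm twist [-0.05 -0.15  0.02] t 32.55 pos [0.5732 0.3205 0.2461] F [ 1.3  0.1 -0.8] w 69.8
```

```bash
python3 -m creep '[{"linear":[-0.004,0.02,0],"twist":[0,0,0],"fingers":-0.6},{"linear":[-0.004,0.03,0],"twist":[0,0,0],"fingers":-0.6},{"linear":[-0.004,0.035,0],"twist":[0,0,0],"fingers":-0.6},{"linear":[-0.004,0.035,0],"twist":[0,0,0],"fingers":-0.6},{"linear":[-0.004,0.035,0],"twist":[0,0,0],"fingers":-0.6}]';python3 - <<'E'
from h import *
im,d,W,L=held(); cv2.imwrite('pics/w23.png',im[:,:,::-1])
P=W.reshape(-1,3);P=P[np.hypot(P[:,0]-.553,P[:,1]-.392)<.1]
for a,b in [(.036,.05),(.05,.08),(.08,.105),(.105,.125),(.125,.135),(.14,.18),(.18,.19)]:
    q=P[(P[:,2]>a)&(P[:,2]<b)]
    if len(q)>4: print(a,b,len(q),cv2.minAreaRect((q[:,:2]*1000).astype(np.float32)),q.mean(0))
go([.558,.394,.1125],15)
print(nets.place_of('wrist','stand_grip'))
E
```

```text
time: 32.97
position: [0.5667, 0.35, 0.2512]
tool_rot: [-0.204, 1.562, 0.201]
ft_force: [0.9, 0.0, 0.4]
grip_width: 0.797
0.036 0.05 429 ((558.010498046875, 396.85577392578125), (45.99776840209961, 39.923797607421875), 13.958001136779785) [0.55820146 0.40152617 0.04229967]
0.08 0.105 38 ((535.3041381835938, 387.70849609375), (63.66545486450195, 34.37443923950195), 7.5180792808532715) [0.5095963  0.38654868 0.10009082]
0.105 0.125 795 ((528.6849365234375, 389.9518737792969), (81.71125793457031, 40.02770233154297), 12.938039779663086) [0.52828011 0.39397576 0.11569351]
0.125 0.135 288 ((523.6915893554688, 392.9924621582031), (74.01551055908203, 23.91156768798828), 20.705530166625977) [0.49904386 0.38373358 0.12738133]
0.14 0.18 41 ((556.4950561523438, 400.5556640625), (11.495471954345703, 4.211434364318848), 27.580427169799805) [0.55648622 0.40149708 0.16290227]
0.18 0.19 122 ((558.304443359375, 397.3079833984375), (10.708671569824219, 10.607253074645996), 59.522735595703125) [0.55828456 0.39736147 0.18246297]
lin [139.   45.4   2.6] mm twist [-0.28 -0.01  0.09] t 33.02 pos [0.567  0.3496 0.2515] F [ 0.6 -1.  -0.9] w 69.4
[{'centre': [0.5579, 0.3954, 0.1572], 'conf': 0.91}]
```

View pics/w23.png

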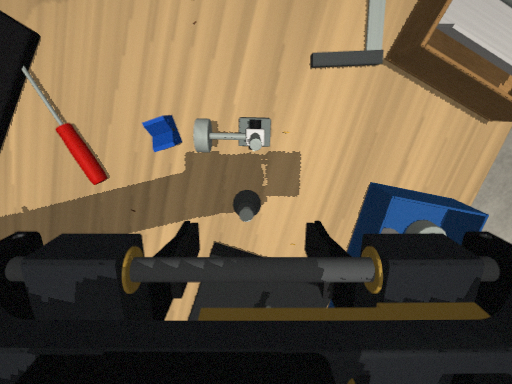

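```bash
python3 -m creep '[{"linear":[0,0.015,0.001],"twist":[0.7,0,0],"fingers":-0.4},{"linear":[0,0.035,0.003],"twist":[0.7,0,0],"fingers":-0.4},{"linear":[0,0.045,0.003],"twist":[0.7,0,0],"fingers":-0.4},{"linear":[0.01,0.048,0.003],"twist":[0.7,0,0],"fingers":-0.4},{"linear":[0.03,0.048,0.003],"twist":[0.7,0,0],"fingers":-0.4},{"linear":[0.045,0.048,0.003],"twist":[0.7,0,0],"fingers":-0.4},{"linear":[0.05,0.048,0.003],"twist":[0.7,0,0],"fingers":-0.4},{"linear":[0.05,0.048,0.003],"twist":[0.7,0,0],"fingers":-0.4}]';python3 - <<'E'
from h import *
im,d,W,L=held(); cv2.imwrite('pics/w24.png',im[:,:,::-1])
q=W.reshape(-1,3); q=q[(q[:,2]>.177)&(q[:,2]<.19)&(np.hypot(q[:,0]-.558,q[:,1]-.397)<.012)]
if len(q): print(len(q),cv2.minAreaRect((q[:,:2]*1000).astype(np.float32)))
go([.5577,.397,.1125],14)
E
```

```text
time: 33.73
position: [0.5558, 0.3978, 0.1995]
tool_rot: [-0.196, 1.565, 0.192]
ft_force: [0.6, 0.1, -0.3]
grip_width: 0.699
179 ((558.302490234375, 397.5014343261719), (10.759769439697266, 11.849562644958496), 12.890971183776855)
lin [88.7 -1.6  1. ] mm twist [ 0.17 -0.06  0.06] t 33.78 pos [0.5564 0.3985 0.2012] F [0.4 0.1 0.2] w 60.6
```

View pics/w24.png

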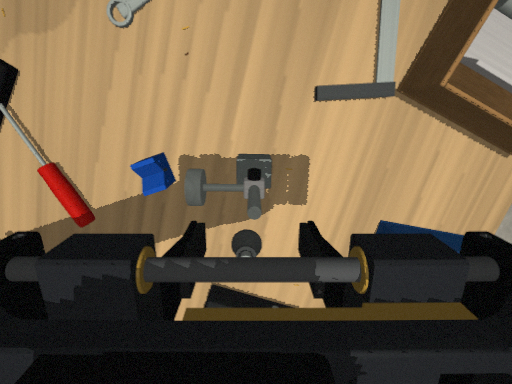

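```bash
python3 -m creep '[{"linear":[0.01,-0.001,0.001],"twist":[0,0,0],"fingers":-0.4},{"linear":[0.03,-0.001,0.001],"twist":[0,0,0],"fingers":-0.4},{"linear":[0.05,-0.001,0.001],"twist":[0,0,0],"fingers":-0.3},{"linear":[0.068,-0.001,0.001],"twist":[0,0,0],"fingers":-0.2},{"linear":[0.08,-0.001,0.001],"twist":[0,0,0],"fingers":-0.1},{"linear":[0.086,-0.001,0.001],"twist":[0,0,0],"fingers":0},{"linear":[0.088,-0.001,0.001],"twist":[0,0,0],"fingers":0},{"linear":[0.088,-0.001,0.001],"twist":[0,0,0],"fingers":0}]' 20;python3 - <<'E'
from h import *
im,d,W,L=held(); cv2.imwrite('pics/w25.png',im[:,:,::-1])
go([.5577,.397,.1125],14)
E
```

```text
time: 34.45
position: [0.5579, 0.3991, 0.1142]
tool_rot: [-0.195, 1.561, 0.195]
ft_force: [0.5, 0.4, 0.1]
grip_width: 0.509
lin [ 2.3 -2.2 -1.1] mm twist [ 0.23  0.09 -0.04] t 34.5 pos [0.5582 0.3994 0.1148] F [0.2 0.5 1.1] w 43.8
```

View pics/w25.png

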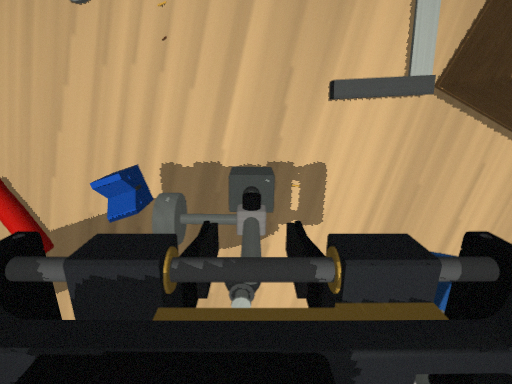

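Column is between the fingers (column at ~(250,245)). Correct a little and close gently.

```bash
python3 -m creep '[{"linear":[0.002,-0.002,-0.0008],"twist":[0,0,0],"fingers":0.1},{"linear":[0.002,-0.002,-0.0008],"twist":[0,0,0],"fingers":0.2},{"linear":[0.002,-0.002,-0.0008],"twist":[0,0,0],"fingers":0.4},{"linear":[0.002,-0.002,-0.0008],"twist":[0,0,0],"fingers":0.6},{"linear":[0.002,-0.002,-0.0008],"twist":[0,0,0],"fingers":0.7},{"linear":[0.002,-0.002,-0.0008],"twist":[0,0,0],"fingers":0.8},{"linear":[0.002,-0.002,-0.0008],"twist":[0,0,0],"fingers":0.9},{"linear":[0.002,-0.002,-0.0008],"twist":[0,0,0],"fingers":1}]' 15;python3 -m creep '[{"linear":[0,0,0],"twist":[0,0,0],"fingers":1},{"linear":[0,0,0],"twist":[0,0,0],"fingers":1},{"linear":[0,0,0],"twist":[0,0,0],"fingers":1},{"linear":[0,0,0],"twist":[0,0,0],"fingers":1},{"linear":[0,0,0],"twist":[0,0,0],"fingers":1}]' 55
```

```text
time: 35.17
position: [0.5576, 0.3971, 0.1119]
tool_rot: [-0.195, 1.561, 0.195]
ft_force: [0.5, 0.7, -0.1]
grip_width: 0.132
time: 35.58
position: [0.5575, 0.397, 0.1119]
tool_rot: [-0.195, 1.561, 0.195]
ft_force: [1.5, 0.3, -0.6]
grip_width: 0.125
```

```bash
python3 -m creep '[{"linear":[-0.002,0,0],"twist":[0,0,0],"fingers":1},{"linear":[-0.006,0,0],"twist":[0,0,0],"fingers":1},{"linear":[-0.015,0,0],"twist":[0,0,0],"fingers":1},{"linear":[-0.03,0,0],"twist":[0,0,0],"fingers":1},{"linear":[-0.05,0,0],"twist":[0,0,0],"fingers":1},{"linear":[-0.07,0,0],"twist":[0,0,0],"fingers":1},{"linear":[-0.09,0,0],"twist":[0,0,0],"fingers":1},{"linear":[-0.11,0,0],"twist":[0,0,0],"fingers":1}]' 58;python3 -m creep '[{"linear":[-0.017,0,0],"twist":[0,0,0],"fingers":1},{"linear":[-0.029,0,0],"twist":[0,0,0],"fingers":1},{"linear":[-0.036,0,0],"twist":[0,0,0],"fingers":1},{"linear":[-0.04,0,0],"twist":[0,0,0],"fingers":1},{"linear":[-0.04,0,0],"twist":[0,0,0],"fingers":1},{"linear":[-0.04,0,0],"twist":[0,0,0],"fingers":1}]'
cat > st.py <<'E'
from h import *
im,d,W,L=held(); cv2.imwrite('pics/st_%d.png'%int(readout.get_state()['time']*100),im[:,:,::-1])
P=L.reshape(-1,3);P=P[(abs(P[:,1])<.08)&(abs(P[:,2])<.1)]
# foot is ~ at tool x = .1125 ; height above foot h = .1125 - x
h=.1125-P[:,0]
for a,b in [(.034,.046),(.084,.105),(.105,.122),(.122,.131)]:
    q=P[(h>a)&(h<b)]
    if len(q)>4: print(a,b,len(q),cv2.minAreaRect((q[:,[2,1]]*1000).astype(np.float32)),'h',np.median(h[(h>a)&(h<b)]))
E
python3 st.py
python3 - <<'E'
from h import *
go([.6998,.0316,.255],-4.1)
E
ls pics|grep st_
```

```text
time: 36.25
position: [0.5566, 0.3965, 0.2226]
tool_rot: [-0.196, 1.563, 0.194]
ft_force: [0.7, 0.2, -5.3]
grip_width: 0.126
time: 36.75
position: [0.5568, 0.3967, 0.2606]
tool_rot: [-0.196, 1.563, 0.194]
ft_force: [-0.4, -0.0, -7.6]
grip_width: 0.124
0.034 0.046 1293 ((0.7964153289794922, 0.25441932678222656), (39.901302337646484, 45.352508544921875), 88.76215362548828) h 0.04302991247947495
0.084 0.105 151 ((-28.2506103515625, 14.574224472045898), (69.77184295654297, 38.92364501953125), 21.25332260131836) h 0.1018522182174961
0.105 0.122 1771 ((-28.724159240722656, 3.4915199279785156), (34.402591705322266, 80.91465759277344), 89.27268981933594) h 0.11372407830093635
0.122 0.131 784 ((-31.904884338378906, 2.042719841003418), (21.973018646240234, 75.48138427734375), 81.5785140991211) h 0.1275844276953632
lin [   5.6 -389.    48.9] mm twist [18.34 -0.11  0.07] t 36.8 pos [0.5567 0.3966 0.2603] F [-0.6 -0.3 -6.4] w 11.4
st_3679.png
```

```bash
python3 -m creep '[{"linear":[0,-0.006,0.001],"twist":[0,0,0],"fingers":1},{"linear":[0,-0.018,0.002],"twist":[1,0,0],"fingers":1},{"linear":[0,-0.037,0.005],"twist":[2,0,0],"fingers":1},{"linear":[0,-0.063,0.008],"twist":[3.5,0,0],"fingers":1},{"linear":[0,-0.094,0.012],"twist":[5,0,0],"fingers":1},{"linear":[0,-0.126,0.016],"twist":[6.5,0,0],"fingers":1},{"linear":[0,-0.158,0.02],"twist":[8,0,0],"fingers":1},{"linear":[0,-0.19,0.024],"twist":[9.5,0,0],"fingers":1}]';python3 - <<'E'
from h import *
go([.6998,.0316,.255],-3.1)
E
```

```text
time: 37.47
position: [0.6285, 0.2126, 0.2623]
tool_rot: [-0.061, 1.569, 0.059]
ft_force: [0.4, -0.2, -6.4]
grip_width: 0.12
lin [   7.6 -185.9   57.3] mm twist [7.46 0.06 0.09] t 37.47 pos [0.6285 0.2126 0.2623] F [ 0.4 -0.2 -6.4] w 10.4
```

```bash
python3 -m creep '[{"linear":[0,-0.032,0.009],"twist":[1.5,0,0],"fingers":1},{"linear":[0,-0.063,0.018],"twist":[3,0,0],"fingers":1},{"linear":[0,-0.093,0.028],"twist":[4.5,0,0],"fingers":1},{"linear":[0,-0.12,0.036],"twist":[6,0,0],"fingers":1},{"linear":[0,-0.145,0.044],"twist":[7,0,0],"fingers":1},{"linear":[0,-0.165,0.05],"twist":[7.8,0,0],"fingers":1},{"linear":[0,-0.18,0.054],"twist":[7.8,0,0],"fingers":1},{"linear":[0,-0.189,0.057],"twist":[7.8,0,0],"fingers":1}]';python3 -m creep '[{"linear":[0,-0.003,0],"twist":[0,0,0],"fingers":1},{"linear":[0,-0.003,0],"twist":[0,0,0],"fingers":1},{"linear":[0,-0.003,0],"twist":[0,0,0],"fingers":1}]'; python3 st.py
python3 - <<'E'
from h import *
go([.6998,.0316,.255],-3.1)
E
ls -t pics | head -1
```

```text
time: 38.13
position: [0.6997, 0.0284, 0.2622]
tool_rot: [0.045, 1.57, -0.049]
ft_force: [0.0, -1.0, -5.0]
grip_width: 0.123
time: 38.38
position: [0.6992, 0.0337, 0.2617]
tool_rot: [0.042, 1.571, -0.039]
ft_force: [0.0, 1.5, -6.1]
grip_width: 0.122
0.034 0.046 1299 ((0.9154624938964844, 0.5504646301269531), (40.244205474853516, 45.535919189453125), 88.5050277709961) h 0.043049416691837636
0.084 0.105 144 ((-28.330652236938477, 14.781670570373535), (70.08036804199219, 38.80872344970703), 21.147207260131836) h 0.10186221158401301
0.105 0.122 1774 ((-28.38568115234375, 3.897998809814453), (80.42947387695312, 35.503170013427734), 0.3256683647632599) h 0.11388402521404004
0.122 0.131 789 ((-32.2488899230957, 1.7263288497924805), (21.937374114990234, 75.55933380126953), 80.21392059326172) h 0.1274985869037567
lin [ 6.7 -2.8  0.8] mm twist [ 0.2  -0.03 -0.1 ] t 38.43 pos [0.6992 0.0345 0.2617] F [ 0.8  0.5 -6.7] w 11.1
st_3843.png
```

```bash
python3 -m creep '[{"linear":[0.005,-0.001,0],"twist":[0,0,0],"fingers":1},{"linear":[0.015,-0.0025,0.0006],"twist":[0.2,0,0],"fingers":1},{"linear":[0.027,-0.0025,0.0006],"twist":[0.2,0,0],"fingers":1},{"linear":[0.037,-0.0025,0.0006],"twist":[0.2,0,0],"fingers":1},{"linear":[0.044,-0.0025,0.0006],"twist":[0.2,0,0],"fingers":1},{"linear":[0.047,-0.0025,0.0006],"twist":[0.2,0,0],"fingers":1},{"linear":[0.047,-0.0025,0.0006],"twist":[0.2,0,0],"fingers":1},{"linear":[0.047,-0.0025,0.0006],"twist":[0.2,0,0],"fingers":1}]';python3 st.py
python3 - <<'E'
from h import *
go([.6998,.0316,.162],-3.1)
im,d,W=cloud('scene');cv2.imwrite('pics/s26.png',cv2.resize(im[100:300,180:400][:,:,::-1],None,fx=3,fy=3,interpolation=cv2.INTER_CUBIC))
E
ls -t pics | head -2
```

```text
time: 39.1
position: [0.7, 0.0295, 0.2148]
tool_rot: [0.045, 1.57, -0.045]
ft_force: [0.5, -0.5, -5.6]
grip_width: 0.126
0.034 0.046 1299 ((0.8379135131835938, 0.6056957244873047), (40.02225112915039, 45.44626235961914), 88.71626281738281) h 0.043045673834305534
0.084 0.105 150 ((-28.17408561706543, 14.873897552490234), (69.76934814453125, 38.11486053466797), 21.518665313720703) h 0.10186523939313868
0.105 0.122 1772 ((-28.70236587524414, 4.031278610229492), (34.36481475830078, 81.00437927246094), 89.64688110351562) h 0.11387210493216804
0.122 0.131 790 ((-31.498668670654297, 3.083176612854004), (20.984172821044922, 75.11451721191406), 83.25337982177734) h 0.1276197210892463
lin [53.3  2.1 -0.7] mm twist [-0.16  0.06 -0.01] t 39.15 pos [0.7003 0.0295 0.2153] F [ 0.6  0.3 -5.3] w 10.8
s26.png
st_3915.png
```

View pics/s26.png

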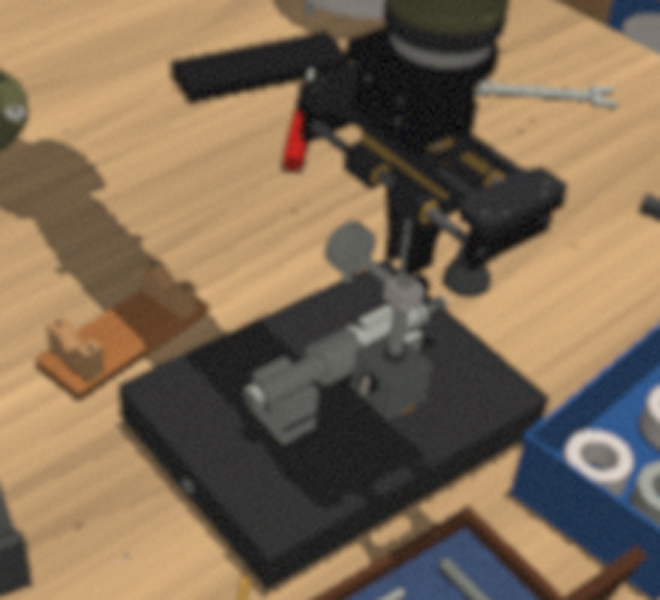

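```bash
python3 -m creep '[{"linear":[0.008,0.0018,-0.0006],"twist":[0,0,0],"fingers":1},{"linear":[0.018,0.0018,-0.0006],"twist":[0,0,0],"fingers":1},{"linear":[0.028,0.0018,-0.0006],"twist":[0,0,0],"fingers":1},{"linear":[0.036,0.0018,-0.0006],"twist":[0,0,0],"fingers":1},{"linear":[0.042,0.0018,-0.0006],"twist":[0,0,0],"fingers":1},{"linear":[0.045,0.0018,-0.0006],"twist":[0,0,0],"fingers":1},{"linear":[0.045,0.0018,-0.0006],"twist":[0,0,0],"fingers":1},{"linear":[0.045,0.0018,-0.0006],"twist":[0,0,0],"fingers":1}]'
python3 - <<'E'
from shaft import *
go([.6998,.0316,.162],-3.1)
im,d,W,L=held(); cv2.imwrite('pics/w27.png',im[:,:,::-1])
P=L.reshape(-1,3); h=.1125-P[:,0]
m=(P[:,2]<-.05)&(P[:,2]>-.078)&(h>.084)&(h<.135)&(abs(P[:,1])<.05); q=P[m]; print('dial y',np.percentile(q[:,1],[1,50,99])*1e3,'z',np.percentile(q[:,2],[1,50,99])*1e3,'h',h[m].max(),len(q))
a=P[(P[:,2]<-.015)&(P[:,2]>-.05)&(h>.095)&(h<.125)&(abs(P[:,1])<.02)]; print('arm',len(a),np.polyfit(a[:,2],a[:,1],1))
fit(W,.094,np.array([.638,.0357]),-4.1)
E
```

```text
time: 39.87
position: [0.6996, 0.0313, 0.1698]
tool_rot: [0.045, 1.57, -0.045]
ft_force: [0.1, -0.0, -5.3]
grip_width: 0.12
lin [7.8 0.3 0.2] mm twist [-0.17  0.01  0.  ] t 39.87 pos [0.6996 0.0313 0.1698] F [ 0.1 -0.  -5.3] w 10.4
dial y [-11.84770954   9.19033083  21.0773775 ] z [-68.06431692 -57.27447692 -50.95510201] h 0.13076409748397108 1355
arm 478 [-0.0081865   0.00179619]
body s [-16.31035647   7.40206609  21.99982385] n [-11.33174683   4.14216928  13.21824383] top 0.11356894195705358 all s -46.02631937919385 116.34133345066003
806 ((638.9461059570312, 37.63943099975586), (40.32774353027344, 26.53765106201172), 86.22843933105469)
journal line slope deg -0.5700610555200752 off 1.9229180874238745
```

View pics/w27.png

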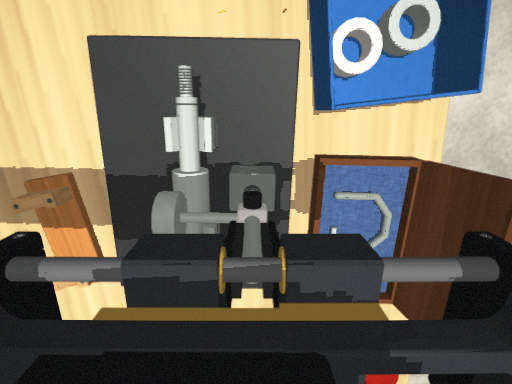

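```bash
python3 -m creep '[{"linear":[0.002,0.0003,0],"twist":[0,0,0],"fingers":1},{"linear":[0.004,0.0003,0],"twist":[0,0,0],"fingers":1},{"linear":[0.0055,0.0003,0],"twist":[0,0,0],"fingers":1},{"linear":[0.006,0.0003,0],"twist":[0,0,0],"fingers":1},{"linear":[0.006,0.0003,0],"twist":[0,0,0],"fingers":1}]'; python3 -m creep '[{"linear":[0.0005,0,0],"twist":[0,0,0],"fingers":1},{"linear":[0.001,0,0],"twist":[0,0,0],"fingers":1},{"linear":[0.001,0,0],"twist":[0,0,0],"fingers":1}]';  python3 -m creep '[{"linear":[0.0004,0,0],"twist":[0,0,0],"fingers":1},{"linear":[0.0007,0,0],"twist":[0,0,0],"fingers":1},{"linear":[0.0007,0,0],"twist":[0,0,0],"fingers":1}]'
```

```text
time: 40.33
position: [0.6993, 0.0317, 0.1635]
tool_rot: [0.045, 1.571, -0.045]
ft_force: [0.5, 0.5, -5.8]
grip_width: 0.121
time: 40.58
position: [0.6995, 0.0317, 0.1627]
tool_rot: [0.045, 1.57, -0.045]
ft_force: [-0.6, -0.5, -6.1]
grip_width: 0.126
time: 40.83
position: [0.6995, 0.0317, 0.162]
tool_rot: [0.045, 1.57, -0.045]
ft_force: [0.5, -1.3, -6.9]
grip_width: 0.124
```

```bash
python3 -m creep '[{"linear":[0.0003,0,0],"twist":[0,0,0],"fingers":1},{"linear":[0.0006,0,0],"twist":[0,0,0],"fingers":1},{"linear":[0.0006,0,0],"twist":[0,0,0],"fingers":1}]';  python3 -m creep '[{"linear":[0.0003,0,0],"twist":[0,0,0],"fingers":1},{"linear":[0.0006,0,0],"twist":[0,0,0],"fingers":1},{"linear":[0.0006,0,0],"twist":[0,0,0],"fingers":1}]'
```

```text
time: 41.08
position: [0.6996, 0.0316, 0.1619]
tool_rot: [0.045, 1.57, -0.045]
ft_force: [-0.6, 0.4, -3.7]
grip_width: 0.123
time: 41.33
position: [0.6997, 0.0317, 0.1619]
tool_rot: [0.045, 1.569, -0.044]
ft_force: [-1.5, -0.1, 0.7]
grip_width: 0.122
```

Standing on the plate. Check the plunger position before release.

Run:
```python
from shaft import *
im,d,W=cloud('scene');cv2.imwrite('pics/s28.png',cv2.resize(im[140:280,230:350][:,:,::-1],None,fx=5,fy=5,interpolation=cv2.INTER_CUBIC))
im,d,W,L=held();cv2.imwrite('pics/w28.png',im[:,:,::-1])
```

```text
(no output)
```

View pics/s28.png

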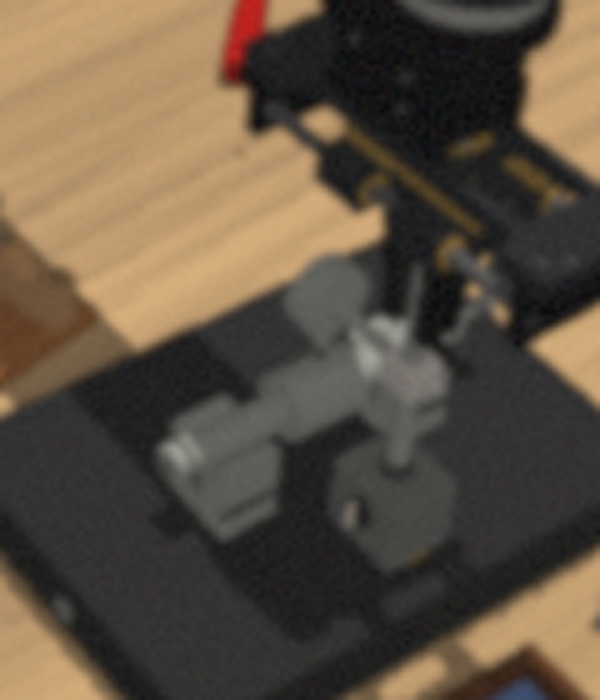

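```bash
python3 -m creep '[{"linear":[0,0,0],"twist":[0,0,0],"fingers":0.8},{"linear":[0,0,0],"twist":[0,0,0],"fingers":0.7},{"linear":[0,0,0],"twist":[0,0,0],"fingers":0.6},{"linear":[0,0,0],"twist":[0,0,0],"fingers":0.4},{"linear":[0,0,0],"twist":[0,0,0],"fingers":0.2},{"linear":[0,0,0],"twist":[0,0,0],"fingers":0.1},{"linear":[0,0,0],"twist":[0,0,0],"fingers":0.1},{"linear":[0,0,0],"twist":[0,0,0],"fingers":0.1}]' 5; python3 -m creep '[{"linear":[-0.01,0,0],"twist":[0,0,0],"fingers":0.1},{"linear":[-0.03,0,0],"twist":[0,0,0],"fingers":0.1},{"linear":[-0.055,0,0],"twist":[0,0,0],"fingers":0.1},{"linear":[-0.08,0,0],"twist":[0,0,0],"fingers":0.1},{"linear":[-0.1,0,0],"twist":[0,0,0],"fingers":0.1},{"linear":[-0.11,0,0],"twist":[0,0,0],"fingers":0.1}]'; python3 -m creep '[{"linear":[0,-0.03,-0.01],"twist":[0,0,0],"fingers":0.1},{"linear":[0,-0.065,-0.03],"twist":[0,0,0],"fingers":0.1},{"linear":[0,-0.1,-0.05],"twist":[0,0,0],"fingers":0.1},{"linear":[0,-0.13,-0.07],"twist":[0,0,0],"fingers":0.1},{"linear":[0,-0.15,-0.08],"twist":[0,0,0],"fingers":0.1},{"linear":[0,-0.15,-0.08],"twist":[0,0,0],"fingers":0.1},{"linear":[0,-0.15,-0.08],"twist":[0,0,0],"fingers":0.1}]'
python3 - <<'E'
from shaft import *
im,d,W,L=held();cv2.imwrite('pics/w29.png',im[:,:,::-1])
C=np.array([.638,.0357]);a=np.radians(-4.1)
def rep(W):
    P=W.reshape(-1,3);P=P[np.isfinite(P[:,0])]
    e=P[:,:2]-C; s=e@np.array([-np.sin(a),np.cos(a)]); n=e@np.array([np.cos(a),np.sin(a)]); z=P[:,2]
    def st(nm,m): print(nm,m.sum(),'s',(np.percentile(s[m],[1,50,99])*1e3).round(1),'n',(np.percentile(n[m],[1,50,99])*1e3).round(1)) if m.sum()>5 else print(nm,m.sum())
    st('dial',(z>.14)&(z<.182)&(n<.02)&(n>-.03)&(abs(s)<.05))
    st('col',(z>.19)&(z<.245)&(n>.03)&(n<.1)&(abs(s)<.05))
    b=(z>.085)&(z<.097)&(n>.036)&(n<.1)&(abs(s)<.04); st('base',b)
    if b.sum()>5: print(cv2.minAreaRect((P[b,:2]*1000).astype(np.float32)))
    st('plunger',(z>.12)&(z<.135)&(n<.02)&(n>-.03)&(abs(s)<.03))
    st('body',(z>.109)&(z<.116)&(abs(n)<.02)&(abs(s)<.04))
rep(W)
im,d,W=cloud('scene'); cv2.imwrite('pics/s29.png',im[:,:,::-1]); cv2.imwrite('pics/s29b.png',cv2.resize(im[140:280,230:350][:,:,::-1],None,fx=5,fy=5,interpolation=cv2.INTER_CUBIC)); print('scene');rep(W)
im,d,W=cloud('top'); cv2.imwrite('pics/t29.png',im[:,:,::-1]); print('top');rep(W)
print(readout.get_state()['time'])
E
```

```text
time: 42.1
position: [0.6996, 0.0316, 0.1608]
tool_rot: [0.045, 1.57, -0.045]
ft_force: [0.9, 0.4, -0.3]
grip_width: 0.424
time: 42.6
position: [0.7007, 0.0314, 0.2752]
tool_rot: [0.045, 1.565, -0.044]
ft_force: [-1.0, -0.1, 0.7]
grip_width: 0.448
time: 43.18
position: [0.6103, -0.1154, 0.2715]
tool_rot: [0.048, 1.569, -0.047]
ft_force: [-0.6, 0.7, 0.6]
grip_width: 0.449
dial 935 s [-18.7  -2.   18. ] n [-8.6  0.4 19. ]
col 540 s [-5.5 -1.9  4.5] n [56.6 59.8 67.1]
base 778 s [-19.2  -8.5  11.2] n [39.1 55.4 84.5]
((699.2022094726562, 24.54684066772461), (36.554473876953125, 46.78452682495117), 84.67716979980469)
plunger 0
body 228 s [-21.5 -14.8  19.2] n [-10.4  -2.5  12. ]
scene
dial 206 s [-19.9  -4.9  17.8] n [-9.2  6.1 19.3]
col 90 s [-6.7 -2.9  4.4] n [56.2 64.4 68.4]
base 222 s [-20.8  -7.4  18.5] n [39.1 68.9 85.5]
((700.1033325195312, 26.175025939941406), (48.99124526977539, 48.29488754272461), 89.95740509033203)
plunger 9 s [-3.1 -0.3  1.3] n [-3.4  1.   3.1]
body 96 s [-23.2  -4.   20.3] n [-10.2   1.6  14. ]
top
dial 162 s [-19.2  -0.6  19. ] n [-8.9 -2.1 17.7]
col 49 s [-5.8 -1.1  4.7] n [55.8 58.5 67.1]
base 168 s [-20.6  -9.2  19. ] n [39.  55.  83.4]
((699.1503295898438, 29.351760864257812), (42.76389694213867, 45.24482727050781), 86.67131805419922)
plunger 0
body 63 s [-22.8  -6.2  19.2] n [-13.2  -5.    9.3]
43.3333
```

View pics/s29b.png

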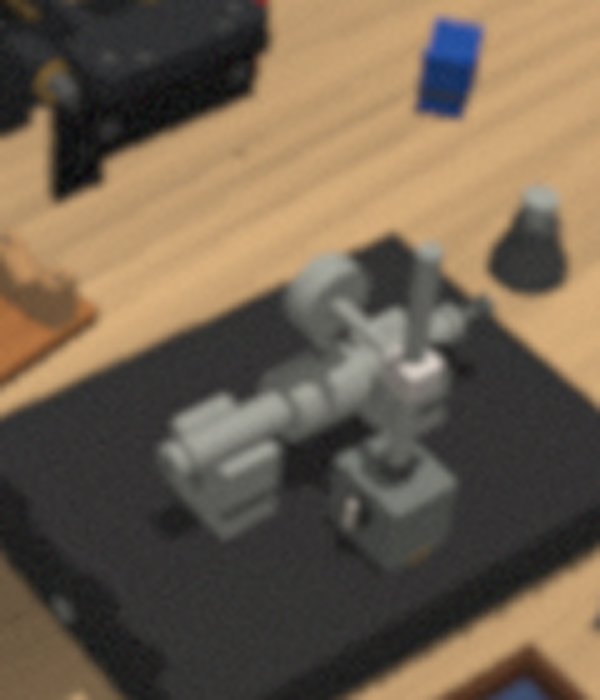

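View pics/w29.png

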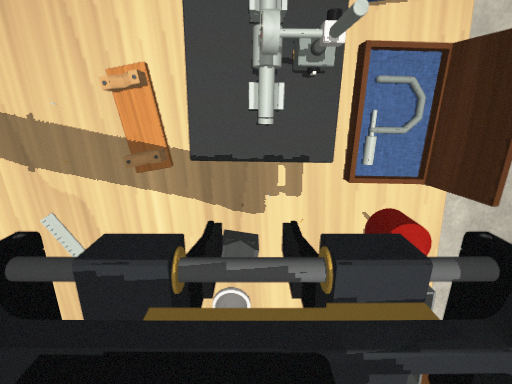

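View pics/t29.png

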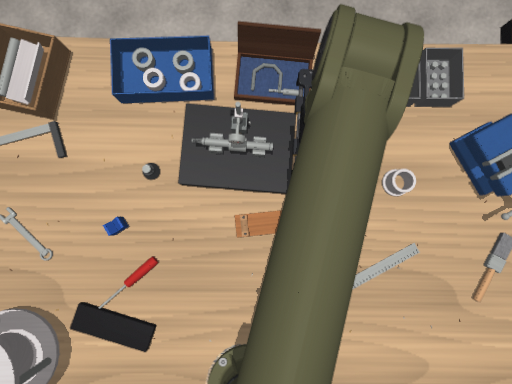

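Run:
```python
from bench import job, readout
s=readout.get_state(); print(s['time'],s['ft_force'],s['qd'].round(3)); print(job.close_job())
```

```text
43.3333 [-0.52367184 -0.40965258 -0.13427544] [-0.006  0.007 -0.003 -0.004  0.004  0.001  0.001]
the job is handed in; nothing more can be done
None
```

The run-out check is set up in the middle of the granite plate, and I handed the job in at 43.3 s of the 102 s allowed.

**What I did:** I stood both grey V-blocks in line on the plate and laid the shaft in their grooves, threaded end to the robot's left. I then stood the dial indicator behind it, facing the robot. Each part was lowered until the wrist force showed contact, then released.

**Last checks:**
- **V-blocks:** in the wrist camera they sit 55.8 mm to the left and 55.4 mm to the right of the shaft's middle, against the 56 mm wanted.
- **Shaft:** the middle of the thick body is within about 1 mm of its target and level with the blocks.
- **Dial indicator:** all three cameras put the dial's centre within about 1 mm of the body's middle along the shaft. Only the scene camera saw the plunger tip. It puts the tip within about 1 mm of the same point, both along the shaft and front to back, from 9 depth readings.
- **Not wanted:** none of my moves went to the large V-block, the screw jack, the bushing or the blue block. I checked them only by eye in the last pictures, and in those the large V-block was mostly hidden by the arm.

**What went wrong or disagreed:**
- **Finger length:** both cameras showed the fingertips about 37 mm further back than the stated tool data. Both V-blocks were therefore held only by their top edges.
- **Failed V-block grip:** one lift of the second block slipped. The block stayed upright in place, and I picked it up again.
- **Failed shaft grips:** the first attempts on the shaft closed above it and touched it with about 6 N. I corrected for the offset from then on.
- **Camera offset:** the wrist camera reads about 1 mm off across the jaws.

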